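# Change over the board under the bench magnifier

### The arm

A 6-joint arm with a two-finger parallel gripper is mounted at the origin on the work surface. World frame = base frame: x ahead of the robot, y to its left, z up, the work surface at z = 0. Lengths are in m, angles in rad, forces in N, time in s.
With the tool pointing down it reaches from about 0.375 to 0.75 m from the base axis. Payload 9 kg.
Tool frame: the origin (TCP) lies on the centre line of the jaws, within the pads' length; the fingertips stand ctrl.tip_reach ahead of it and the grasp point (between the pads) lies 3 mm ahead of it (ctrl.tip_reach is the distance from the TCP to the fingertips, in m); z points along the fingers, y is the line along which they close (so a half turn about z gives the same grasp; the last joint's range is limited). The gripper opens to 85 mm and grips with 20 to 120 N. Pads are 22 mm wide; open, the fingers measure 114 mm over their backs; the gripper's body (76 mm by 85 mm) begins 54 mm behind the grasp point. The pads swing forward as they close: fully open they stand 13 mm farther back than shut.
Start: joints at [0.885, 0.104, 0.097, 1.564, 0, 1.353], TCP at [0.271, 0.536, 0.215] pointing down, gripper open.
Joint ranges: [-2.99, 2.99], [-0.84, 1.86], [-1.1, 1.16], [-1.84, 2.11], [-1.51, 1.56], [-3.14, 3.14]. Speed limits (rad/s): [2.22, 2.22, 2.57, 3.14, 3.14, 3.14].

### API

Orientations are given as a rotation vector (axis times angle).
In Python, from station import ctrl, vision, workorder gives the robot as it stands.
- The arm moves only by the shell command python3 -m inch 'ROWS' [OPENING] [FORCE]. ROWS is JSON, a list of rows, each a list of 2 entries, a list of its own where there are three numbers: the shift along the tool's x, y, z each as a share of 40 mm, from -1 to 1, then the turn about the tool's z as a share of 6 degrees, from -1 to 1. A call has 1 to 5 rows; each row shifts and turns the commanded pose from where the row before left it, along the tool's axes as they then stand; what a row does not reach is not made up. A row lasts 1/8 s, in which the tool goes at most 62.5 mm and 10.7 degrees, less where a joint would pass 70% of its speed; a pose out of reach is approached as far as the arm can. A call with a number of a shift or a turn outside -1 to 1 is refused whole. A call with a gripper value outside its range is refused whole. OPENING is the closure, from 0 (fully open) to 1 (shut), set as the call begins (- or left out, the last holds). The fingers move at their own pace and stop on an object; FORCE is the grip in N (left out, the last holds). Time passes only in rows, so rows that do not move let the fingers close. It gives the time, the measured TCP pose, the force, the opening and the grip force at its end, in the units of the state.
- ctrl.read_state(): the state, without advancing time (a new reading comes with each control period).
- vision.get_image(name): name is "scene" or "top" or "wrist"; returns a dict with "pixels" (384x512x3 uint8, red, green, blue), "range_z" (384x512 float32, m along the optical axis (not along the pixel's ray), 0 where there is no reading), "vfov" (degrees; the focal length in pixels is half the picture's height over the tangent of half this angle, whatever the lens; pixels are square), "cx", "cy" (the principal point, pixels), "dist" ([k1, k2, p1, p2, k3] as OpenCV has them; the pictures are not rectified), "world_to_cam" (4x4, takes a point from world to camera coordinates); the wrist camera has in their place "mount" (4x4, takes a point from camera to tool coordinates, whose origin is the TCP and whose axes are the flange's). Camera axes: x right, y down, z forward; pixel columns grow to the right and rows downward; lengths in m; the calibration is good to about 2 mm. A picture is of the moment at which its call begins: read the wrist's pose just before it.
- workorder.close_job(): hands the job in; it is judged then, once.
The state is a dict: "time": time; "qpos": joint angles; "qd": joint speeds; "joint_efforts": joint torques, N m; "tcp_pos": TCP position; "ee_rot": TCP orientation; "contact_force": force on the tool from outside, world axes, zero at the start; "moment": the same for the moment, N m; "opening": finger opening in m; "gripper_force": force on a finger pad.
Only numpy, scipy, OpenCV 4.12 (cv2) and the standard library are available. Lean on these libraries where they do the work, as an engineer would, in place of code of your own. Each camera call takes 0.05 s, during which the arm holds its last target. There are 200 camera calls.

### The job

Change over the board inspection station, sliding everything flat along the mat without lifting it: first slide the clear parts tray out of the way squarely into its grey dock, then slide the checked green board out from under the magnifier squarely onto the white done mark, and slide the waiting blue board in onto the black pad, centred across it and flush against the back stop. Then press the red lamp button fully down and let it come back up; do not knock the magnifier or disturb the other things on the mat.

Things in the scene. Friction and masses are not known exactly. Their poses are not given: they have to be found in the camera images.
- station: Fixed inspection station (mm). Origin on the mat surface (world z 3) where the centre of a board squarely against the back stop lies; x points to the stop, z up. Flush black pad with yellow border, 100 x 100, local x -55 to +45. Stop: aluminium bar 12 high, 110 wide, face at local x = +45; post behind at x = 105. x points to the robot's left, 0.1 to 0.5 rad round from world +y towards -x.
- magnifier: Round magnifier on the station, rim 120 mm across, level, centred over the station's origin (same origin and axes), 170 to 182 above the mat. A tool cannot come straight down on a tab lying at the pad: lean its upper part away from the stop (to the robot's right), 30 to 45 degrees from vertical.
- checked_board: 90 (x) x 80 (y) mm green circuit board on a flat black carrier, 8 thick (parts on it reach 14). White upright grip tab near its near edge: 14 (x) x 16 (y), centred at local x = -36, y = 0, rising to 42 above the underside; pinch it along y. Loose, 0.11 to 0.23 kg. Origin: centre of the underside; x points away from the tab, z up. Starts on the station's pad.
- waiting_board: 90 (x) x 80 (y) mm blue circuit board on a flat black carrier, 8 thick (parts on it reach 14). White upright grip tab near its near edge: 14 (x) x 16 (y), centred at local x = -36, y = 0, rising to 42 above the underside; pinch it along y. Loose, 0.11 to 0.23 kg. Origin: centre of the underside; x points away from the tab, z up. Starts out on the mat, tab to the robot's right.
- done_mark: white rectangle with a green border, 130 (x) x 120 (y) mm, flush with the mat, nearer to or farther from the robot than the waiting board. Origin: its centre, on the mat surface; x to the robot's left within 0.2 rad; a board there lies along the same x.
- parts_tray: small open clear acrylic tray with screws shown in it, 76 (x) x 56 (y) x 22 mm high, walls 3; starts in front of the station, in the way of the boards. Loose, 0.09 kg give or take. Can be pinched from above across its 56 mm. Origin: centre of the underside, x along its length, z up.
- tray_dock: grey rectangle with a white border, 100 (x) x 76 (y) mm, flush with the mat, at the robot's right, beside the lamp button. Origin: its centre, on the mat surface; the tray lies along the same x.
- lamp_button (a joint): press depth of the red lamp button in m: 0 released, 0.006 fully down; sprung, 5 N holds it fully down.
- lamp_button_top (a point): centre of the top of the red round button (28 mm across) on a black housing, at the robot's right, beside the tray dock; it is pressed straight down.
- probe: bystander (mm): steel probe with a thicker handle, about 160 long, 10 across, lying on the mat; origin at the underside's middle. Leave it where it is.
- screwdriver: bystander (mm): red-handled screwdriver, 140 long, lying on the mat; origin at the underside's middle. Leave it where it is.
- pump: bystander (mm): grey desoldering pump with black collars, 180 long, 24 across, lying on the mat; origin at the underside's middle. Leave it where it is.
- iron_stand: bystander (mm): black soldering iron leaning in a spring holder on a dark 120 x 80 base, about 180 tall, leaning away from the work; origin at the underside's middle. Leave it where it is.
- tray_stack: bystander (mm): stack of three clear trays, 110 x 80 x 68 tall; origin at the underside's middle. Leave it where it is.
- spool: bystander (mm): blue empty spool, 60 across, 40 tall, standing on its end; origin at the underside's middle. Leave it where it is.
- tip_tin: bystander (mm): small steel tin with brass lid, 50 across, 30 tall; origin at the underside's middle. Leave it where it is.

How it is judged:
On the way, in this order (a step that is already met when the one before it is completed fails the run):
1. the parts tray lies in its dock (x of parts_tray in the frame of tray_dock between -0.014 and 0.014 m and y of parts_tray in the frame of tray_dock between -0.012 and 0.012 m and angle between the x axis of parts_tray and the x axis of tray_dock, either way round below 0.22 rad and angle between parts_tray's own z axis and vertical below 0.06 rad and height (world z) of parts_tray below 0.006 m), for 0.2 s.
2. the checked green board lies on the done mark (x of checked_board in the frame of done_mark between -0.022 and 0.022 m and y of checked_board in the frame of done_mark between -0.022 and 0.022 m and angle between the x axis of checked_board and the x axis of done_mark, either way round below 0.25 rad and angle between checked_board's own z axis and vertical below 0.06 rad and height (world z) of checked_board below 0.006 m), for 0.2 s.
3. the waiting blue board lies on the pad against the back stop (x of waiting_board in the frame of station between -0.006 and 0.006 m and y of waiting_board in the frame of station between -0.011 and 0.011 m and angle between the x axis of waiting_board and the x axis of station, either way round below 0.12 rad and angle between waiting_board's own z axis and vertical below 0.06 rad and height (world z) of waiting_board below 0.006 m), for 0.2 s.
4. the lamp button is fully down (value of joint lamp_button above 0.005 m), for 0.05 s.
At the end, for the whole second after the job is handed in: Tray flat in its dock (14 mm along, 12 mm across, 0.22 rad), green board flat on the done mark (22 mm, 0.25 rad), blue board flat on the pad against the stop (origin at station x -6 to +6 mm, 11 mm across, 0.12 rad), all at rest; button up (all of step 1 and all of step 2 and all of step 3 and linear speed of each of parts_tray, checked_board, waiting_board below 0.01 m/s and value of joint lamp_button below 0.001 m); the robot touches nothing.
It fails at once if the parts tray is lifted off the mat (more than 12 mm) or tipped (height (world z) of parts_tray above 0.015 m or angle between parts_tray's own z axis and vertical above 0.25 rad).
It fails at once if the checked board is lifted off the mat (more than 12 mm) or tipped (height (world z) of checked_board above 0.015 m or angle between checked_board's own z axis and vertical above 0.25 rad).
It fails at once if the waiting board is lifted off the mat (more than 12 mm) or tipped (height (world z) of waiting_board above 0.015 m or angle between waiting_board's own z axis and vertical above 0.25 rad).
It fails at once if the magnifier is knocked (more than 4 N) (contact force between magnifier and anything else above 4 N).
It fails at once if a bystander is shifted by more than 20 mm (distance of any of probe, screwdriver, pump, iron_stand, tray_stack, spool, tip_tin from where it was at the start of the episode above 0.02 m).
It also fails if it takes over 72 s, if anything falls off the work surface, if the arm or the gripper's body presses on something with over 40 N, if the wrist force passes 120 N, or if a joint passes its speed limit or range.

## Working session

There is one attempt and no reset: what is moved stays moved. The work goes in short steps, Python scripts to look and compute and a shell command to move; the robot and the scene stay as the last step left them, time stands still between calls to the robot, and variables do not carry over. Pictures are saved under pics/ and viewed, at most 10 in all, crops included, and the job is handed in when it is done.

```bash
ls; mkdir -p pics
python3 - <<'E'
from station import ctrl, vision, workorder
import cv2, numpy as np
print(ctrl.read_state(), ctrl.tip_reach)
for n in("scene","top"):
    d=vision.get_image(n); cv2.imwrite(f"pics/{n}0.png",cv2.resize(d["pixels"][:,:,::-1],(768,576)))
    np.savez(f"{n}0.npz",**d)
    print(n,d["vfov"],d["cx"],d["cy"],d["dist"],d["world_to_cam"])
E
```

```text
pics
{'time': 0.0, 'qpos': array([8.85299687e-01, 1.04709957e-01, 9.64594013e-02, 1.56391653e+00,
       4.44877179e-06, 1.35309485e+00]), 'qd': array([ 0.00125158, -0.00107049,  0.00117716,  0.00054796, -0.0004596 ,
       -0.00069082]), 'joint_efforts': array([-7.46889714e-05, -5.56934953e+01,  5.03646827e+01,  1.72061246e-02,
       -3.19204455e-04,  1.49200417e-05]), 'tcp_pos': array([0.2703057 , 0.53525362, 0.21451068]), 'ee_rot': array([-7.27989501e-01, -3.05546208e+00,  1.93390429e-03]), 'contact_force': array([-0.56053611,  0.64659293, -0.57254969]), 'moment': array([-0.00653365,  0.05779149, -0.03199899]), 'gripper_force': 0.0, 'opening': 0.08553109664391827} 0.022
scene 42.765680812931606 257.86451815195215 196.3399452513284 [-0.05886748  0.          0.          0.          0.        ] [[ 0.07592248  0.99699341  0.01548907 -0.0397114 ]
 [ 0.7565448  -0.04747929 -0.65221598 -0.41782452]
 [-0.64951963  0.06123604 -0.75787493  1.85444257]
 [ 0.          0.          0.          1.        ]]
top 54.012010924354186 251.4088656209216 196.2343113643744 [-0.01258356  0.          0.          0.          0.        ] [[ 0.00700085 -0.99978391  0.01957342 -0.0027904 ]
 [-0.99674208 -0.00854969 -0.08020061  0.596621  ]
 [ 0.08035063 -0.01894817 -0.99658655  1.20748948]
 [ 0.          0.          0.          1.        ]]
```

View pics/scene0.png

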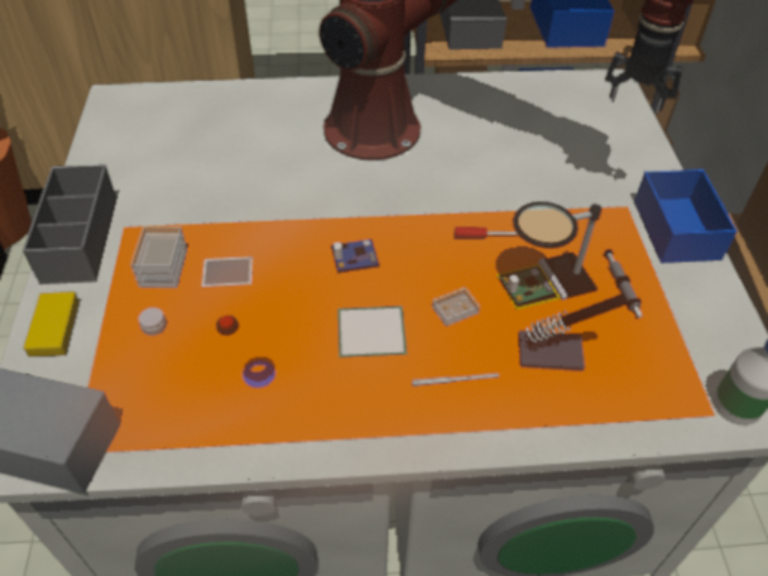

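View pics/top0.png

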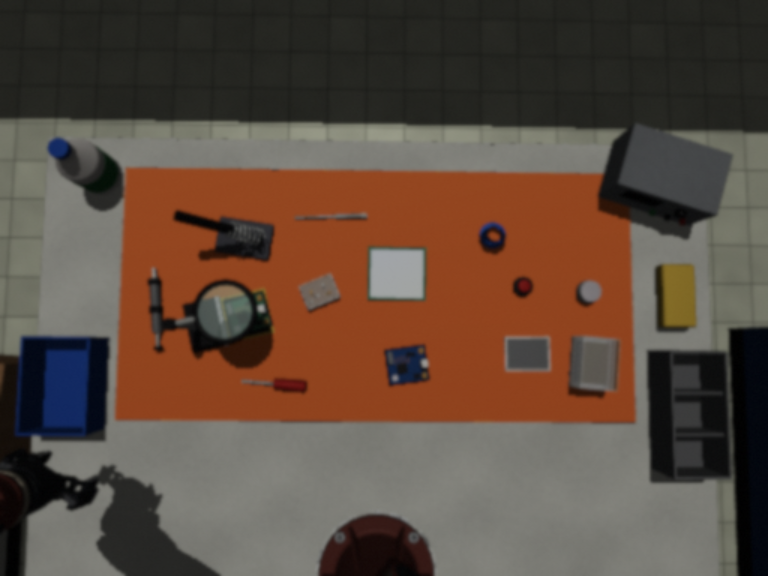

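Scene: clear tray at (320,292) in the top view, done mark (397,273), blue board (408,365) with its tab on the right, dock (528,354), button (523,286), and green board under the magnifier (235,315). The scene view shows the green board at (530,285) with its tab at (513,282).

```bash
cat > h.py <<'E'
import numpy as np, cv2
from scipy.spatial.transform import Rotation as R
def cam(d, T=None):
    f=d["pixels"].shape[0]/2/np.tan(np.radians(float(d["vfov"]))/2)
    K=np.array([[f,0,d["cx"]],[0,f,d["cy"]],[0,0,1.]])
    c2w=T@d["mount"] if T is not None else np.linalg.inv(d["world_to_cam"])
    return K,np.array(d["dist"],float),c2w
def tcpT(s):
    T=np.eye(4);T[:3,:3]=R.from_rotvec(s["ee_rot"]).as_matrix();T[:3,3]=s["tcp_pos"];return T
def cast(d,px,z,T=None):
    K,D,M=cam(d,T)
    u=cv2.undistortPoints(np.array(px,float).reshape(-1,1,2),K,D).reshape(-1,2)
    r=np.c_[u,np.ones(len(u))]@M[:3,:3].T
    o=M[:3,3]; return o+r*((z-o[2])/r[:,2])[:,None]
def hsv(d): return cv2.cvtColor(d["pixels"],cv2.COLOR_RGB2HSV).astype(int)
def blob(m,roi):
    """largest contour in roi (x0,y0,x1,y1)"""
    k=np.zeros(m.shape,np.uint8);x0,y0,x1,y1=roi;k[y0:y1,x0:x1]=m[y0:y1,x0:x1]
    c=cv2.findContours(k,cv2.RETR_EXTERNAL,cv2.CHAIN_APPROX_NONE)[0]
    return max(c,key=cv2.contourArea).reshape(-1,2)
def rect(P):
    """min-area rectangle of world points in mm: centre, size, angle of long side (deg, -90..90)"""
    (c,s,a)=cv2.minAreaRect((P[:,:2]*1000).astype(np.float32))
    if s[0]<s[1]: s=(s[1],s[0]);a+=90
    return np.round(c,1),np.round(s,1),round((a+90)%180-90,1)
E
python3 - <<'E'
from h import *
t=dict(np.load("top0.npz"));s=dict(np.load("scene0.npz"))
for n,d,z0,rois in(("top",t,.003,dict(done=(238,158,292,206,.003),blue=(252,224,290,260,.011),dock=(330,218,372,252,.003),tray=(192,176,234,212,.015),button=(336,180,360,202,.025),screw=(155,245,210,265,.01),spool=(310,140,345,175,.02))),
 ("scene",s,.003,dict(done=(220,200,275,242,.003),blue=(215,155,256,184,.011),dock=(130,166,172,194,.003),tray=(284,188,324,220,.015),button=(140,206,162,226,.025)))):
    H=hsv(d); m=~((H[...,0]>=5)&(H[...,0]<=16)&(H[...,1]>150)&(H[...,2]>90))
    for k,r in rois.items():
        c=blob(m,r[:4]); print(n,k,c.min(0),c.max(0),*rect(cast(d,c,r[4])))
H=hsv(s)
for nm,m,z in(("green",(H[...,0]>40)&(H[...,0]<90)&(H[...,1]>70),.011),("yellow",(H[...,0]>20)&(H[...,0]<38)&(H[...,1]>100),.003)):
    k=np.zeros(m.shape,bool);k[165:210,320:400]=m[165:210,320:400]
    ys,xs=np.nonzero(k);P=cast(s,np.c_[xs,ys],z);print(nm,len(xs),*rect(P))
a=cv2.resize(s["pixels"][130:220,310:430,::-1],None,fx=5,fy=5,interpolation=cv2.INTER_CUBIC);cv2.imwrite("pics/a.png",a)
b=cv2.resize(t["pixels"][170:260,100:300,::-1],None,fx=4,fy=4,interpolation=cv2.INTER_CUBIC);cv2.imwrite("pics/b.png",b)
E
```

```text
top done [245 164] [283 200] [646.6 -40.5] [127.4 120.9] -89.5
top blue [256 230] [285 256] [444.8 -64.6] [92.8 80. ] -81.5
top dock [336 223] [367 247] [ 472.3 -331.5] [104.4  79.3] -89.7
top tray [199 182] [226 207] [602.6 129.2] [80.9 63.8] -67.6
top button [342 185] [354 197] [ 616.6 -315.8] [40.2 39.7] -89.5
top screw [161 253] [204 261] [400.4 224.7] [140.7  23.2] 86.3
top spool [319 148] [337 168] [ 726.6 -252. ] [67.2 60.4] 0.6
scene done [225 204] [270 237] [644.1 -40.1] [128.7 120.9] 89.5
scene blue [221 159] [251 180] [443.1 -63.4] [88.3 86.2] -82.6
scene dock [134 171] [168 191] [ 468.5 -330.1] [105.1  83.1] -89.6
scene tray [288 192] [319 216] [602.7 130. ] [86.7 71.1] -67.2
scene button [147 215] [157 221] [ 639.5 -310.3] [32.1 14. ] -55.8
green 76 [579.  287.1] [68.9 36.4] 74.6
yellow 96 [549.8 290. ] [100.1  96.8] -76.7
```

View pics/a.png

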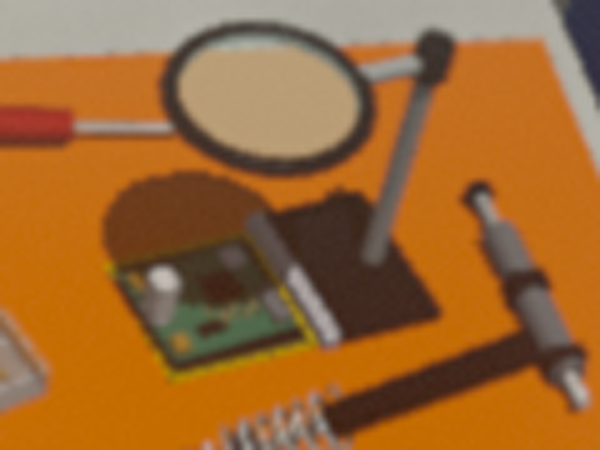

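View pics/b.png

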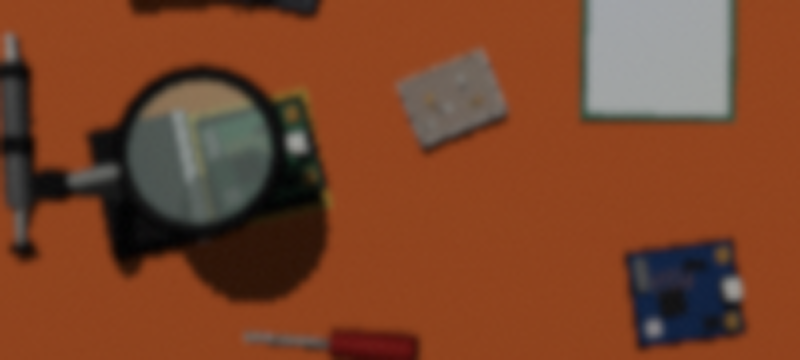

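Crops: the yellow pad corners are at (108,265), (175,375) and (315,345) in the scene crop. The stop lies along (255,215)-(335,340). The tilt of about 13° agrees between both views. First move: turn above the mat and head for the tray.

```bash
cat > plan.py <<'E'
import sys
from h import *
from station import ctrl
# usage: plan.py x y z(mm) [azimuth of tool y, deg] -> remaining shift in 40 mm units (tool axes), turn units
s=ctrl.read_state();T=tcpT(s);M=T[:3,:3]
az=np.degrees(np.arctan2(M[1,1],M[0,1]));tilt=np.degrees(np.arccos(-M[2,2]))
print("t",round(s["time"],2),"tcp",np.round(s["tcp_pos"]*1000,1),"yaz",round(az,1),"tilt",round(tilt,1),"z",np.round(M[:,2],3),"q",np.round(s["qpos"],2),"open",round(s["opening"]*1000,1),"F",np.round(s["contact_force"],1),round(s["gripper_force"],1))
if len(sys.argv)>3:
    d=np.array(sys.argv[1:4],float)-s["tcp_pos"]*1000
    print("world",np.round(d,1),"units now",np.round(M.T@d/40,3))
    if len(sys.argv)>4:
        t=(az-float(sys.argv[4])+90)%180-90;print("turn",round(t/6,3))
        print("units after turn",np.round((M@R.from_euler("z",t,degrees=True).as_matrix()).T@d/40,3))
E
python3 -m inch '[[[0,0,0],0.97],[[0,0,0],0.97],[[0,0,0],0.97],[[0,0,0],0.97]]' 0 20
python3 -m inch '[[[0,0,0],0.97],[[0,0,0],0.97],[[0,0,0],0.97],[[0,0,0],0]]'
python3 -m inch '[[[-0.95,-0.12,0],0],[[-0.95,-0.12,0],0],[[-0.95,-0.12,0],0],[[-0.95,-0.12,0],0],[[-0.95,-0.12,0],0]]'
python3 -m inch '[[[-0.95,-0.12,0],0],[[-0.95,-0.12,0],0],[[-0.95,-0.12,0],0],[[-0.95,-0.12,0],0],[[-0.95,-0.12,0],0]]'
python3 -m inch '[[[-0.95,-0.12,0],0],[[0,0,0],0]]'
python3 plan.py 602.6 129.5 150 22.4
```

```text
time: 0.6
tcp_pos: [0.2704, 0.5354, 0.2148]
ee_rot: [-1.334, -2.844, 0.001]
contact_force: [-0.2, 0.7, 0.3]
opening: 0.0854
gripper_force: 0.0
time: 1.1
tcp_pos: [0.2705, 0.5354, 0.2149]
ee_rot: [-1.745, -2.612, 0.001]
contact_force: [0.2, -0.4, 0.2]
opening: 0.0853
gripper_force: 0.0
time: 1.72
tcp_pos: [0.321, 0.3496, 0.2152]
ee_rot: [1.742, 2.614, 0.0]
contact_force: [0.5, 0.1, 0.1]
opening: 0.0853
gripper_force: 0.0
time: 2.35
tcp_pos: [0.3715, 0.1649, 0.2153]
ee_rot: [1.742, 2.614, 0.0]
contact_force: [-0.0, 0.5, 1.1]
opening: 0.0854
gripper_force: 0.0
time: 2.6
tcp_pos: [0.3819, 0.1273, 0.2152]
ee_rot: [1.748, 2.61, -0.0]
contact_force: [0.1, 0.4, 0.2]
opening: 0.0855
gripper_force: 0.0
t 2.6 tcp [381.9 127.3 215.2] yaz 22.4 tilt 0.0 z [ 0. -0. -1.] q [-0.01 -0.51 -0.44  1.64 -0.    1.17] open 85.5 F [0.1 0.4 0.2] 0.0
world [220.7   2.2 -65.2] units now [-2.05   5.122  1.63 ]
turn -0.003
units after turn [-2.051  5.122  1.63 ]
```

```bash
python3 -m inch '[[[-0.34,0.85,0.27],0],[[-0.34,0.85,0.27],0],[[-0.34,0.85,0.27],0],[[-0.34,0.85,0.27],0],[[-0.34,0.85,0.27],0]]' >/dev/null
python3 -m inch '[[[-0.34,0.85,0.27],0],[[0,0,0],0],[[0,0,0],0]]' >/dev/null
python3 plan.py 602.6 129.5 27 22.4
python3 - <<'E'
from h import *
from station import ctrl,vision
s=ctrl.read_state();d=vision.get_image("wrist");T=tcpT(s)
cv2.imwrite("pics/w1.png",d["pixels"][:,:,::-1])
H=hsv(d);m=~((H[...,0]>=3)&(H[...,0]<=18)&(H[...,1]>140)&(H[...,2]>60))
K,D,M=cam(d,T)
p,_=cv2.projectPoints(np.array([[.6026,.1295,.003]]),*(lambda C:(cv2.Rodrigues(C[:3,:3])[0],C[:3,3]))(np.linalg.inv(M)),K,D);print("tray expected px",p)
for c in sorted(cv2.findContours(m.astype(np.uint8),0,1)[0],key=cv2.contourArea)[-4:]:
    c=c.reshape(-1,2);print(c.min(0),c.max(0),rect(cast(d,c,.003,T)),rect(cast(d,c,.025,T)))
E
```

```text
t 3.6 tcp [600.5 132.4 150.4] yaz 22.6 tilt 0.0 z [-0.001  0.    -1.   ] q [0.   0.15 0.03 1.45 0.   1.18] open 85.3 F [-0.6  0.3  0.4] 0.0
world [   2.1   -2.9 -123.4] units now [-0.089  0.022  3.085]
turn 0.026
units after turn [-0.089  0.022  3.085]
tray expected px [[[252.45607687 173.88889334]]]
[224 138] [283 216] (array([605.5, 125.3]), array([84.4, 60.7]), -67.4) (array([603.1, 131. ]), array([78.4, 56.3]), -67.4)
[205   0] [353  60] (array([571.9, 263.3]), array([133.6,  50.6]), 22.8) (array([571.9, 259.2]), array([124.,  47.]), 22.8)
[369   0] [511 137] (array([740.5, 299. ]), array([126.1, 116.3]), 81.8) (array([728.3, 292.2]), array([117. , 107.9]), 81.8)
[  0 184] [511 383] (array([666.7, -14.7]), array([722.2, 293.5]), 22.7) (array([659.8,   1.1]), array([670.2, 272.4]), 22.7)
```

View pics/w1.png

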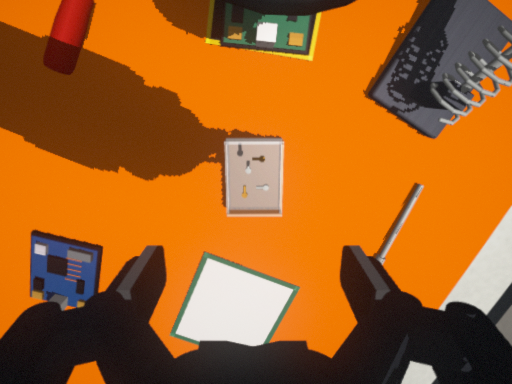

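The wrist view shows the tray centred at (254,177), well aligned with the jaws, the done mark at (235,300), and the green tab just under the rim at (267,32). Descend and pinch.

```bash
python3 -m inch '[[[-0.07,0.04,0.77],0],[[0,0,0.77],0],[[0,0,0.77],0],[[0,0,0.77],0],[[0,0,0],0]]' >/dev/null
python3 plan.py 603 130.5 27 22.6
python3 -m inch '[[[0,0,0],0],[[0,0,0],0],[[0,0,0],0],[[0,0,0],0],[[0,0,0],0]]' 1 20
python3 plan.py 470.5 -331 27 0
```

```text
t 4.28 tcp [601.4 130.   25.9] yaz 22.5 tilt 0.2 z [-0.003  0.    -1.   ] q [ 0.    0.21 -0.14  1.23  0.    1.18] open 85.4 F [-0.8  0.7 -0.4] 0.0
world [1.6 0.5 1.1] units now [-0.004  0.041 -0.028]
turn -0.017
units after turn [-0.004  0.041 -0.028]
time: 4.9
tcp_pos: [0.6038, 0.1296, 0.0274]
ee_rot: [1.746, 2.611, 0.0]
contact_force: [-0.6, -0.1, -0.4]
opening: 0.0001
gripper_force: 0.0
t 4.9 tcp [603.8 129.6  27.4] yaz 22.5 tilt 0.0 z [ 0.  0. -1.] q [ 0.    0.21 -0.13  1.23  0.    1.18] open 0.1 F [-0.6 -0.1 -0.4] 0.0
world [-1.333e+02 -4.606e+02 -4.000e-01] units now [-9.37  -7.478  0.01 ]
turn 3.742
units after turn [-1.1516e+01 -3.3320e+00  1.0000e-02]
```

Run:
```python
from h import *
from station import ctrl,vision
d=vision.get_image("wrist");t=vision.get_image("top")
a=cv2.resize(t["pixels"][150:240,160:300,::-1],None,fx=4,fy=4)
b=d["pixels"][:,:,::-1]
o=np.zeros((384+0,800,3),np.uint8);o[:384,:400]=cv2.resize(b,(400,300)).repeat(1,0) if 0 else cv2.copyMakeBorder(cv2.resize(b,(400,300)),0,84,0,0,cv2.BORDER_CONSTANT);o[:257,400:]=cv2.resize(a,(400,257));cv2.imwrite("pics/c.png",o)
```

```text
(no output)
```

View pics/c.png

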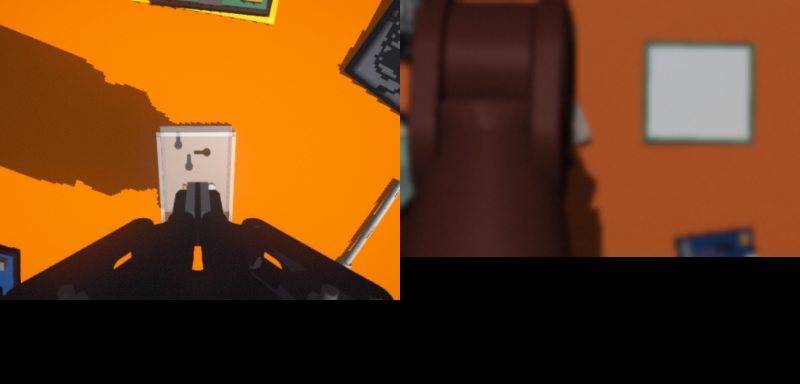

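The tray at (195,170) has shut fingers over it, so nothing was gripped. Check heights by depth.

Run:
```python
from h import *
from station import ctrl,vision
s=ctrl.read_state();d=vision.get_image("wrist");T=tcpT(s)
K,D,M=cam(d,T);print(np.round(d["mount"],3).tolist())
def P(u,v):
    z=d["range_z"][v,u];q=cv2.undistortPoints(np.array([[[u,v]]],float),K,D)[0,0]
    return np.round((M@[q[0]*z,q[1]*z,z,1])[:3]*1000,1)
for u,v in((400,100),(250,175),(262,200),(240,240),(268,240),(254,236),(245,240),(262,240),(245,265),(290,260),(205,250),(252,260)):print(u,v,P(u,v))
H=hsv(d);m=~((H[...,0]>=3)&(H[...,0]<=18)&(H[...,1]>140)&(H[...,2]>60));print([ (r,np.nonzero(m[r,150:350])[0][[0,-1]]+150) for r in(170,200,230,260,275)])
for px in((203,180),(300,180)):print(cast(d,[px],.025,T)*1000)
```

```text
[[0.001, -0.952, -0.307, 0.079], [1.0, 0.001, -0.001, 0.001], [0.001, -0.307, 0.952, -0.158], [0.0, 0.0, 0.0, 1.0]]
400 100 [656.1 231.6   1.9]
250 175 [592.  156.8   5.6]
262 200 [604.2 146.4  11.1]
240 240 [595.1 137.9  54.9]
268 240 [618.5 122.6  10.2]
254 236 [601.2 140.6  51.1]
245 240 [574.8 202.8 185.5]
262 240 [604.8 141.9  54.8]
245 265 [597.7 139.2  77.1]
290 260 [637.4 115.1  11.1]
205 250 [582.9 109.3  25.7]
252 260 [600.3 140.4  73.4]
[(170, array([200, 301])), (200, array([201, 300])), (230, array([203, 299])), (260, array([205, 297])), (275, array([207, 297]))]
[[567.37543043 149.25114317  25.        ]]
[[616.54022866 169.6282572   25.        ]]
```

```bash
python3 -m inch '[[[0,0,-1],0],[[0,0,-0.5],0],[[0,0,0],0]]' >/dev/null
python3 -m inch '[[[0,0,0],0],[[0,0,0],0],[[0,0,0],0],[[0,0,0],0],[[0,0,0],0]]' 0 20 >/dev/null
python3 - <<'E'
from h import *
from station import ctrl,vision
s=ctrl.read_state();d=vision.get_image("wrist");T=tcpT(s)
K,D,M=cam(d,T);print(np.round(K,1).tolist(),s["tcp_pos"],s["opening"])
r=d["range_z"];v,u=np.mgrid[0:384,0:512];q=cv2.undistortPoints(np.dstack([u,v]).reshape(-1,1,2).astype(float),K,D).reshape(384,512,2)
X=np.dstack([q[...,0]*r,q[...,1]*r,r,np.ones_like(r)])@d["mount"].T*1000
m=(np.abs(X[...,0])<30)&(r>0)&(np.abs(X[...,1])<60)&(X[...,2]<30)&(X[...,2]>-60)
for y0 in range(-60,60,10):
    k=m&(X[...,1]>=y0)&(X[...,1]<y0+10)
    if k.sum():i=np.argmax(np.where(k,X[...,2],-999));print(y0,k.sum(),np.round(X.reshape(-1,4)[i,:3],1),np.unravel_index(i,k.shape))
cv2.imwrite("pics/w2.png",d["pixels"][:,:,::-1])
E
```

```text
[[304.9, 0.0, 252.7], [0.0, 304.9, 189.0], [0.0, 0.0, 1.0]] [0.60364514 0.12966884 0.08717652] 0.08511898499686732
-60 299 [  6.4 -53.4 -35.2] (np.int64(256), np.int64(134))
-50 1706 [ -4.5 -41.5 -27.9] (np.int64(268), np.int64(166))
40 1640 [  5.9  44.2 -28.3] (np.int64(250), np.int64(342))
50 336 [  6.4  54.  -34.9] (np.int64(256), np.int64(367))
```

View pics/w2.png

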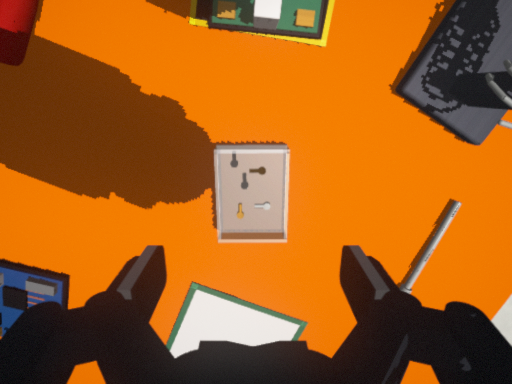

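The tray sits at (252,193), centred between the jaws. The fingertips at (163,247) and (342,247) triangulate to about 28 mm *behind* the TCP when open, so the stated tip reach doesn't hold. The real tips are roughly 36 mm higher, so I go lower, watching the force.

```bash
python3 -m inch '[[[0,0,0.8],0],[[0,0,0.7],0],[[0,0,0.5],0],[[0,0,0],0]]' >/dev/null
python3 plan.py 603.5 130 -10
python3 -m inch '[[[0,0,0.25],0],[[0,0,0.2],0],[[0,0,0],0]]' >/dev/null
python3 plan.py 603.5 130 -10
python3 -m inch '[[[0,0,0],0],[[0,0,0],0],[[0,0,0],0],[[0,0,0],0]]' 1 20 >/dev/null
python3 plan.py 470.5 -331 -10 0
```

```text
t 6.6 tcp [602.4 129.6   5.8] yaz 22.5 tilt 0.2 z [-0.003  0.    -1.   ] q [ 0.    0.23 -0.15  1.2   0.    1.18] open 85.3 F [0.7 0.5 0.2] 0.0
world [  1.1   0.4 -15.8] units now [-0.002  0.029  0.394]
t 6.97 tcp [603.3 129.7 -11.2] yaz 22.5 tilt 0.0 z [-0.001  0.    -1.   ] q [ 0.    0.24 -0.17  1.16  0.    1.18] open 85.0 F [-0.1 -0.4 -0.5] 0.0
world [0.2 0.3 1.2] units now [ 0.006  0.007 -0.03 ]
t 7.47 tcp [604.1 129.6 -10.1] yaz 22.5 tilt 0.1 z [ 0.001  0.    -1.   ] q [ 0.    0.24 -0.17  1.16  0.    1.18] open 55.6 F [-0.3  0.2  3.3] 22.9
world [-1.336e+02 -4.606e+02  1.000e-01] units now [-9.367e+00 -7.486e+00 -7.000e-03]
turn 3.743
units after turn [-1.1516e+01 -3.3400e+00 -7.0000e-03]
```

Gripped at 55.6 mm. Turn and slide, passing outside the blue board.

```bash
python3 -m inch '[[[0,0,0],0.936],[[0,0,0],0.936],[[0,0,0],0.936],[[0,0,0],0.935],[[-0.4,0,0],0]]' >/dev/null
python3 -m inch '[[[-0.8,-0.04,0],0],[[-0.8,-0.04,0],0],[[-0.8,-0.04,0],0],[[-0.8,-0.04,0],0],[[-0.8,-0.04,0],0]]' >/dev/null
python3 -m inch '[[[-0.8,-0.04,0],0],[[-0.8,-0.04,0],0],[[-0.8,-0.04,0],0],[[-0.8,-0.04,0],0],[[-0.4,0,0],0]]' >/dev/null
python3 plan.py 470.5 -331 -10 0
```

```text
t 9.35 tcp [ 589.1 -192.1  -10.2] yaz 0.1 tilt 0.1 z [ 0.001  0.001 -1.   ] q [-0.53  0.25 -0.16  1.16  0.    1.04] open 55.2 F [-0.5  5.7  7. ] 23.4
world [-118.6 -138.9    0.2] units now [-3.468 -2.97  -0.01 ]
turn 0.014
units after turn [-3.473 -2.965 -0.01 ]
```

```bash
python3 -m inch '[[[-0.69,-0.59,0],0],[[-0.69,-0.59,0],0],[[-0.69,-0.59,0],0],[[-0.69,-0.59,0],0],[[-0.69,-0.59,0],0]]' >/dev/null
python3 -m inch '[[[0,0,0],0],[[0,0,0],0]]' >/dev/null
python3 plan.py 470.5 -331 -10 0
python3 - <<'E'
from h import *
from station import ctrl,vision
s=ctrl.read_state();d=vision.get_image("wrist");T=tcpT(s);cv2.imwrite("pics/w3.png",d["pixels"][:,:,::-1])
E
```

```text
t 10.22 tcp [ 470.4 -330.2  -10.2] yaz 0.0 tilt 0.1 z [-0.    -0.002 -1.   ] q [-0.84  0.11 -0.31  1.15 -0.    0.73] open 55.4 F [-3.2 -2.9  4.9] 23.1
world [ 0.1 -0.8  0.2] units now [-0.02   0.002 -0.004]
turn 0.004
units after turn [-0.02   0.002 -0.004]
```

View pics/w3.png

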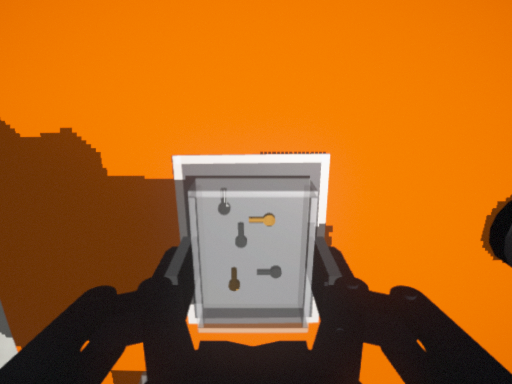

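The tray is in the dock; dock border at u 175–329, v 156–342, tray rim far edge at v 193, near edge at v 330. Check the numbers.

Run:
```python
from h import *
from station import ctrl,vision
s=ctrl.read_state();d=vision.get_image("wrist");T=tcpT(s)
print("dock far edge, L, R",np.round(cast(d,[(252,156),(175,158),(329,156)],.003,T)[:,:2]*1000,1).tolist())
print("dock near",np.round(cast(d,[(190,320),(318,320),(252,343)],.003,T)[:,:2]*1000,1).tolist())
print("tray rim far/near/L/R",np.round(cast(d,[(252,193),(252,330),(189,200),(316,200)],.025,T)[:,:2]*1000,1).tolist())
```

```text
dock far edge, L, R [[471.4, -281.0], [434.0, -282.0], [508.7, -280.9]]
dock near [[435.0, -378.8], [510.2, -378.6], [471.5, -395.9]]
tray rim far/near/L/R [[471.5, -292.4], [471.5, -365.4], [444.4, -295.6], [499.0, -295.5]]
```

Tray is within 2 mm. Release, lift, and turn. Rows have no tilt, so next I try gaining tilt by pressing against the arm's inner reach limit in the plane that leans the top to the right.

```bash
python3 -m inch '[[[0,0,0],0],[[0,0,0],0],[[0,0,0],0],[[0,0,0],0]]' 0 20 >/dev/null
python3 -m inch '[[[0,0,-0.8],0],[[0,0,-0.9],0],[[0,0,-0.9],-0.74],[[0,0,-0.9],-0.74],[[0,0,-0.9],-0.74]]' >/dev/null
python3 -m inch '[[[-0.08,-0.9,-0.1],0],[[-0.08,-0.9,-0.1],0],[[-0.08,-0.9,-0.1],0],[[-0.08,-0.9,-0.1],0],[[-0.08,-0.9,-0.1],0]]' >/dev/null
python3 -m inch '[[[-0.08,-0.9,-0.1],0],[[0,0,0],0]]' >/dev/null
python3 plan.py 255 -400 190 13.3
python3 -m inch '[[[0.9,0,0],0],[[0.9,0,0],0],[[0.9,0,0],0]]' >/dev/null
python3 plan.py
python3 -m inch '[[[0.8,0,0],0],[[0.8,0,0],0]]' >/dev/null
python3 plan.py
python3 -m inch '[[[0.8,0,0],0],[[0.8,0,0],0]]' >/dev/null
python3 plan.py
```

```text
t 12.32 tcp [ 264.  -397.6  189.6] yaz 13.2 tilt 0.0 z [ 0.    -0.001 -1.   ] q [-1.26 -0.28 -0.31  1.54 -0.    0.08] open 85.1 F [-0.3  0.4  0.3] 0.0
world [-9.  -2.4  0.4] units now [-0.006 -0.233 -0.009]
turn -0.022
units after turn [-0.005 -0.233 -0.009]
t 12.7 tcp [ 240.9 -290.3  189.1] yaz 13.4 tilt 0.0 z [ 0.  0. -1.] q [-1.23 -0.61 -0.56  1.62  0.    0.11] open 85.4 F [-0.6  0.3  0.8] 0.0
t 12.95 tcp [ 226.2 -228.1  189.2] yaz 13.4 tilt 0.0 z [ 0.  0. -1.] q [-1.21 -0.82 -0.68  1.71  0.    0.13] open 85.1 F [-0.3  0.2  0.4] 0.0
t 13.2 tcp [ 233.7 -184.6  195.9] yaz 13.3 tilt 2.0 z [-0.023  0.027 -0.999] q [-1.11 -0.84 -0.68  1.76 -0.01  0.23] open 85.4 F [-0.1 -0.6  0.4] 0.0
```

```bash
for i in 1; do
python3 -m inch '[[[0.8,0,0],0],[[0.8,0,0],0],[[0.8,0,0],0]]' >/dev/null
python3 plan.py
python3 -m inch '[[[0.8,0,0],0],[[0.8,0,0],0],[[0.8,0,0],0]]' >/dev/null
python3 plan.py
python3 -m inch '[[[0,0,0],0],[[0,0,0],0]]' >/dev/null
python3 plan.py
done
```

```text
t 13.57 tcp [ 249.6 -113.4  211.7] yaz 13.5 tilt 4.8 z [-0.062  0.056 -0.997] q [-0.9  -0.84 -0.65  1.84 -0.01  0.44] open 85.5 F [ 1.1 -0.   0.3] 0.0
t 13.95 tcp [257.3 -28.5 227.8] yaz 13.6 tilt 6.7 z [-0.093  0.069 -0.993] q [-0.64 -0.84 -0.63  1.9   0.    0.7 ] open 85.6 F [ 0.8  0.2 -0.3] 0.0
t 14.2 tcp [257.3 -29.9 227.4] yaz 13.6 tilt 6.6 z [-0.093  0.069 -0.993] q [-0.64 -0.84 -0.63  1.9  -0.    0.7 ] open 85.4 F [-0.5 -0.5  0.4] 0.0
```

Tilt accumulates and persists when pushed past the inner limit. Go round to the proper side and push radially inward there.

```bash
python3 -m inch '[[[-0.89,-0.3,0],0],[[-0.89,-0.3,0],0],[[-0.89,-0.3,0],0],[[-0.89,-0.3,0],0],[[-0.89,-0.3,0],0]]' >/dev/null
python3 -m inch '[[[-0.89,-0.3,0],0],[[-0.89,-0.3,0],0],[[0,-0.83,0],0],[[0,-0.83,0],0],[[0,-0.83,0],0]]' >/dev/null
python3 plan.py
python3 -m inch '[[[0.8,0.2,0],0],[[0.8,0.2,0],0],[[0.8,0.2,0],0]]' >/dev/null
python3 plan.py
python3 -m inch '[[[0.8,0.2,0],0],[[0.8,0.2,0],0],[[0.8,0.2,0],0]]' >/dev/null
python3 plan.py
```

```text
t 15.45 tcp [ 133.9 -314.9  218.7] yaz 13.5 tilt 6.7 z [-0.093  0.07  -0.993] q [-1.47 -0.57 -0.48  1.74 -0.09 -0.13] open 85.2 F [ 1.1 -0.9  0.5] 0.0
t 15.82 tcp [ 138.5 -217.7  226.6] yaz 13.5 tilt 6.9 z [-0.095  0.075 -0.993] q [-1.42 -0.84 -0.63  1.87 -0.08 -0.07] open 85.3 F [-10.2   1.9  -3. ] 0.0
t 16.2 tcp [ 172.5 -150.7  248.8] yaz 13.6 tilt 9.6 z [-0.123  0.112 -0.986] q [-1.2  -0.84 -0.59  1.97 -0.07  0.15] open 85.3 F [ 0.6  1.  -0.7] 0.0
```

Inner-limit pushing slides around the base. The outer limit on the left should be cleaner; check for obstacles there in the saved depth, then go round.

```bash
python3 - <<'E'
from h import *
for n in("scene0","top0"):
    d=dict(np.load(n+".npz"));K,D,M=cam(d);r=d["range_z"];v,u=np.mgrid[0:384,0:512]
    q=cv2.undistortPoints(np.dstack([u,v]).reshape(-1,1,2).astype(float),K,D).reshape(384,512,2)
    X=(np.dstack([q[...,0]*r,q[...,1]*r,r,np.ones_like(r)])@M.T)[...,:3].reshape(-1,3)
    for x0 in np.arange(-.4,.3,.1):
        print(n,round(x0,1),[ (round(y0,1),round(float(X[k,2].max()),2)) for y0 in np.arange(.5,1.2,.1) for k in [(abs(X[:,0]-x0-.05)<.05)&(abs(X[:,1]-y0-.05)<.05)&(X[:,2]>.03)] if k.sum()>3])
E
python3 -m inch '[[[0.33,0.97,-0.2],0],[[0.33,0.97,-0.2],0],[[0.33,0.97,-0.2],0],[[0.33,0.97,-0.2],0],[[0.33,0.97,-0.2],0]]' >/dev/null
python3 -m inch '[[[0.33,0.97,-0.2],0],[[0.98,0.05,0],0],[[0.98,0.05,0],0],[[0.98,0.05,0],0],[[0.98,0.05,0],0]]' >/dev/null
python3 plan.py
```

```text
scene0 -0.4 [(np.float64(1.1), 0.06)]
scene0 -0.3 []
scene0 -0.2 []
scene0 -0.1 []
scene0 -0.0 []
scene0 0.1 []
scene0 0.2 [(np.float64(0.5), 0.49), (np.float64(0.6), 0.33)]
top0 -0.4 []
top0 -0.3 []
top0 -0.2 []
top0 -0.1 []
top0 -0.0 []
top0 0.1 []
top0 0.2 [(np.float64(0.5), 0.49)]
t 17.45 tcp [359.2 128.7 305.3] yaz 13.6 tilt 9.5 z [-0.123  0.111 -0.986] q [-0.09 -0.38 -0.19  1.89  0.1   1.24] open 85.1 F [ 0.4 -0.8 -0.4] 0.0
```

```bash
python3 -m inch '[[[0.98,0,0],0],[[0.98,0,0],0],[[0.98,0,0],0],[[0.86,-0.53,0],0],[[0.86,-0.53,0],0]]' >/dev/null
python3 -m inch '[[[0.86,-0.53,0],0],[[0.86,-0.53,0],0],[[0.86,-0.53,0],0],[[0.86,-0.53,0],0],[[0.86,-0.53,0],0]]' >/dev/null
python3 -m inch '[[[0.86,-0.53,0],0],[[0.61,-0.83,0],0],[[0.61,-0.83,0],0],[[0.61,-0.83,0],0],[[0.61,-0.83,0],0]]' >/dev/null
python3 plan.py
python3 -m inch '[[[0.9,-0.3,-0.3],0],[[0.9,-0.3,-0.3],0],[[0.9,-0.3,-0.3],0],[[0.9,-0.3,-0.3],0]]' >/dev/null
python3 plan.py
python3 -m inch '[[[0.9,-0.3,0],0],[[0.9,-0.3,0],0],[[0.9,-0.3,0],0]]' >/dev/null
python3 plan.py
```

```text
t 19.32 tcp [-42.2 531.4 400.5] yaz 13.6 tilt 9.5 z [-0.123  0.111 -0.986] q [ 1.31 -0.11  0.22  1.83  0.15  2.66] open 85.4 F [ 0.5  0.2 -0.1] 0.0
t 19.82 tcp [-110.2  649.3  469.7] yaz 13.6 tilt 9.5 z [-0.123  0.111 -0.986] q [1.47 0.43 0.96 2.01 0.13 2.82] open 85.4 F [0.2 0.6 1.1] 0.0
t 20.2 tcp [-163.6  709.9  450.6] yaz 13.5 tilt 11.7 z [-0.129  0.156 -0.979] q [1.56 0.6  1.15 1.96 0.13 2.91] open 85.4 F [0.6 1.  0.5] 0.0
```

```bash
python3 -m inch '[[[1,0,0],0],[[1,0,0],0],[[1,0,0],0],[[1,0,0],0]]' >/dev/null
python3 plan.py
python3 -m inch '[[[0.5,0,-1],0],[[0.5,0,-1],0],[[0.5,0,-1],0],[[0.5,0,-1],0]]' >/dev/null
python3 plan.py
```

```text
t 20.7 tcp [-184.9  790.3  422.1] yaz 13.5 tilt 17.3 z [-0.144  0.26  -0.955] q [1.58 0.66 1.15 1.79 0.14 2.95] open 85.4 F [-0.3  0.3 -0.1] 0.0
t 21.2 tcp [-167.5  747.9  534.1] yaz 13.4 tilt 23.3 z [-0.158  0.363 -0.918] q [1.55 0.51 1.16 1.84 0.17 2.93] open 85.4 F [ 0.4 -0.6  0.6] 0.0
```

```bash
python3 -m inch '[[[1,0,-0.7],0],[[1,0,-0.7],0],[[1,0,-0.7],0],[[1,0,-0.7],0]]' >/dev/null
python3 plan.py
python3 -m inch '[[[0.5,0,-1],0],[[0.5,0,-1],0],[[0.5,0,-1],0]]' >/dev/null
python3 plan.py
```

```text
t 21.7 tcp [-167.3  764.   598.8] yaz 13.1 tilt 31.4 z [-0.174  0.491 -0.854] q [1.54 0.45 1.15 1.76 0.19 2.95] open 85.6 F [0.  0.3 0.1] 0.0
t 22.07 tcp [-151.4  714.3  674.4] yaz 13.0 tilt 35.8 z [-0.18   0.556 -0.811] q [1.5  0.33 1.15 1.8  0.22 2.94] open 85.4 F [ 0.6  0.7 -0.3] 0.0
```

Tilt is 35.8°, leaning the right way. The wrist camera would sit on the magnifier side, so I turn a half turn about tool z to put it on the far side; that also frees joint 6.

```bash
python3 -m inch '[[[0,0,0],-1],[[0,0,0],-1],[[0,0,0],-1],[[0,0,0],-1],[[0,0,0],-1]]' >/dev/null
python3 -m inch '[[[0,0,0],-1],[[0,0,0],-1],[[0,0,0],-1],[[0,0,0],-1],[[0,0,0],-1]]' >/dev/null
python3 -m inch '[[[0,0,0],-1],[[0,0,0],-1],[[0,0,0],-1],[[0,0,0],-1],[[0,0,0],-1]]' >/dev/null
python3 -m inch '[[[0,0,0],-1],[[0,0,0],-1],[[0,0,0],-1],[[0,0,0],-1],[[0,0,0],-1]]' >/dev/null
python3 -m inch '[[[0,0,0],-1],[[0,0,0],-1],[[0,0,0],-1],[[0,0,0],-1],[[0,0,0],-1]]' >/dev/null
python3 -m inch '[[[0,0,0],-1],[[0,0,0],-1],[[0,0,0],-1],[[0,0,0],-1],[[0,0,0],-1]]' >/dev/null
python3 plan.py 350 320 450 193.3
cat >> plan.py <<'E'
print("tool x,y in world",np.round(M[:,0],3),np.round(M[:,1],3))
E
```

```text
t 25.82 tcp [-151.6  714.9  673.5] yaz -166.9 tilt 35.7 z [-0.18   0.555 -0.812] q [ 1.5   0.33  1.15  1.8   0.22 -0.21] open 85.7 F [-0.1 -0.   0. ] 0.0
world [ 501.6 -394.9 -223.5] units now [ 13.03 -10.29  -3.2 ]
turn -0.03
units after turn [ 13.062 -10.25   -3.2  ]
```

Run:
```python
from h import *
from station import vision
d=vision.get_image("wrist")
def TT(p,a):
    a=np.radians(a);T=np.eye(4);T[:3,0]=(-np.sin(a),np.cos(a),0);T[:3,1]=(np.cos(a),np.sin(a),0);T[:3,2]=(0,0,-1);T[:3,3]=p;return T
for n,p,a in(("w1",(.6005,.1324,.1504),22.6),("w2",(.6036,.1297,.0872),22.5)):
    im=cv2.imread(f"pics/{n}.png")[:,:,::-1];H=hsv(dict(pixels=im));T=TT(p,a)
    m=(H[...,0]>22)&(H[...,0]<38)&(H[...,1]>150);m[70:]=0;m[:,:180]=0;m[:,340:]=0
    ys,xs=np.nonzero(m);P=cast(d,np.c_[xs,ys],.003,T)[:,:2]*1000
    e=np.array([-.23,.973]);k=np.argsort(P@e)[:]
    # outer near edge: lowest pixel per column
    L=np.array([(u,ys[xs==u].max()) for u in range(195,325) if (xs==u).any()],float)
    Q=cast(d,L,.003,T)[:,:2]*1000
    vx,vy,x0,y0=cv2.fitLine(Q.astype(np.float32),cv2.DIST_HUBER,0,.01,.01).ravel()
    f=[vx,vy] if vx<0 else [-vx,-vy]
    print(n,"edge az",np.degrees(np.arctan2(f[1],f[0])),"ends",Q[0],Q[-1],len(Q),"px",L[0],L[-1])
    w=(H[...,1]<40)&(H[...,2]>200);w[50:]=0;w[:,:240]=0;w[:,300:]=0
    ys,xs=np.nonzero(w)
    if len(xs):print("tab px",xs.min(),xs.max(),ys.min(),ys.max(),"top ctr",cast(d,[(xs.mean(),ys.mean())],.045,T)[0]*1000)
```

```text
w1 edge az -166.07782 ends [512.9531164  228.47312227] [600.27023328 288.56282206] 74 px [206.  42.] [320.  16.]
tab px 257 276 23 41 top ctr [562.25849427 250.32149653  45.        ]
w2 edge az -166.24295 ends [516.29686363 229.27556003] [608.27150933 252.27489856] 91 px [195.  24.] [324.  45.]
tab px 254 281 0 18 top ctr [562.6795087  248.80872456  45.        ]
```

```bash
cat > legs.py <<'E'
import sys
from h import *
from station import ctrl
# legs.py x,y,z x,y,z ... : tool-axis units (40 mm) per leg from the current pose, orientation kept
s=ctrl.read_state();M=tcpT(s)[:3,:3];p=s["tcp_pos"]*1000
for a in sys.argv[1:]:
    q=np.array(a.split(","),float);u=M.T@(q-p)/40;n=int(np.ceil(abs(u).max()));print(a,np.round(u,2),"n",n,np.round(u/max(n,1),3));p=q
E
python3 plan.py; python3 legs.py -- 2>/dev/null; python3 legs.py " -100,600,420" 330,470,400 600,170,330 583.7,183,139 554.9,271.9,9.2
```

```text
t 25.88 tcp [-151.6  714.9  673.5] yaz -166.7 tilt 35.7 z [-0.18   0.555 -0.812] q [ 1.5   0.34  1.15  1.8   0.22 -0.21] open 85.7 F [0.6 0.  0.6] 0.0
tool x,y in world [ 0.155 -0.799 -0.581] [-0.971 -0.23   0.058]
 -100,600,420 [ 6.18 -0.96  3.32] n 7 [ 0.882 -0.136  0.474]
330,470,400 [ 4.56 -9.72 -3.33] n 10 [ 0.456 -0.972 -0.333]
600,170,330 [ 8.06 -4.93 -3.96] n 9 [ 0.895 -0.548 -0.44 ]
583.7,183,139 [2.45 0.05 4.13] n 5 [0.49  0.009 0.826]
554.9,271.9,9.2 [-0.  0.  4.] n 4 [-0.001  0.     1.   ]
```

```bash
python3 -m inch '[[[0.88,-0.14,0.47],0],[[0.88,-0.14,0.47],0],[[0.88,-0.14,0.47],0],[[0.88,-0.14,0.47],0],[[0.88,-0.14,0.47],0]]' >/dev/null
python3 -m inch '[[[0.88,-0.14,0.47],0],[[0.88,-0.14,0.47],0],[[0.46,-0.97,-0.33],0],[[0.46,-0.97,-0.33],0],[[0.46,-0.97,-0.33],0]]' >/dev/null
python3 -m inch '[[[0.46,-0.97,-0.33],0],[[0.46,-0.97,-0.33],0],[[0.46,-0.97,-0.33],0],[[0.46,-0.97,-0.33],0],[[0.46,-0.97,-0.33],0]]' >/dev/null
python3 plan.py
python3 legs.py 330,470,400 600,170,330
```

```text
t 27.75 tcp [239.4 502.9 427.7] yaz -167.1 tilt 35.7 z [-0.179  0.555 -0.812] q [ 0.53 -0.34 -0.03  1.72  0.61 -1.19] open 85.5 F [0.5 0.7 0.4] 0.0
tool x,y in world [ 0.146 -0.802 -0.58 ] [-0.973 -0.222  0.062]
330,470,400 [ 1.39 -2.06 -0.3 ] n 3 [ 0.463 -0.688 -0.099]
600,170,330 [ 8.01 -5.01 -3.95] n 9 [ 0.89  -0.557 -0.439]
```

```bash
python3 -m inch '[[[0.46,-0.69,-0.1],0],[[0.46,-0.69,-0.1],0],[[0.46,-0.69,-0.1],0],[[0.89,-0.56,-0.44],0],[[0.89,-0.56,-0.44],0]]' >/dev/null
python3 -m inch '[[[0.89,-0.56,-0.44],0],[[0.89,-0.56,-0.44],0],[[0.89,-0.56,-0.44],0],[[0.89,-0.56,-0.44],0],[[0.89,-0.56,-0.44],0]]' >/dev/null
python3 -m inch '[[[0.89,-0.56,-0.44],0],[[0.89,-0.56,-0.44],0],[[0.49,0.01,0.83],0],[[0.49,0.01,0.83],0],[[0.49,0.01,0.83],0]]' >/dev/null
python3 -m inch '[[[0.49,0.01,0.83],0],[[0.49,0.01,0.83],0],[[0,0,0],0],[[0,0,0],0]]' >/dev/null
python3 plan.py
python3 legs.py 583.7,183,139
python3 - <<'E'
from h import *
from station import ctrl,vision
s=ctrl.read_state();d=vision.get_image("wrist");T=tcpT(s);np.savez("w4.npz",T=T,**d)
cv2.imwrite("pics/w4.png",d["pixels"][:,:,::-1])
E
```

```text
t 30.12 tcp [583.7 184.3 140.6] yaz -167.1 tilt 35.6 z [-0.178  0.554 -0.813] q [-0.19  0.38  0.16  1.68  0.54 -2.06] open 85.4 F [-0.1  0.2  1.1] 0.0
tool x,y in world [ 0.147 -0.802 -0.579] [-0.973 -0.223  0.061]
583.7,183,139 [0.05 0.01 0.01] n 1 [0.05  0.005 0.014]
```

View pics/w4.png

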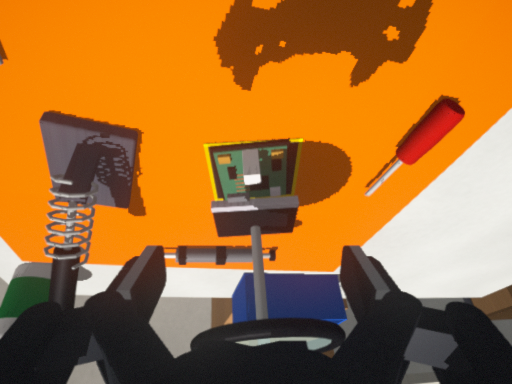

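The tab top is at (252,180), pad near corners at (206,146) and (302,139), the magnifier rim at bottom (270,330), and the iron stand at (90,150).

Run:
```python
from h import *
d=dict(np.load("w4.npz"));T=d["T"];H=hsv(d)
c=cast(d,[(206,145),(302,139)],.003,T)[:,:2]*1000;print("pad near corners",c, "centre",c.mean(0),np.linalg.norm(c[1]-c[0]))
w=(H[...,1]<40)&(H[...,2]>215);ys,xs=np.nonzero(w[170:192,235:270]);print(len(xs),xs.mean()+235,ys.mean()+170,ys.min()+170,ys.max()+170)
t=cast(d,[(xs.mean()+235,ys.mean()+170)],.045,T)[0]*1000;print("tab top",t)
a=np.radians(103.8);O=np.array([548,294]);ex=np.array([np.cos(a),np.sin(a)]);ey=np.array([-ex[1],ex[0]])
print("local",(t[:2]-O)@ex,(t[:2]-O)@ey)
```

```text
pad near corners [[608.1752805  254.47560035]
 [514.2564595  230.32616116]] centre [561.21587    242.40088076] 96.97391583531027
139 251.4388489208633 178.81294964028777 174 184
tab top [564.86787893 249.95752006  45.        ]
local -46.794715528042474 -5.87537043965188
```

```bash
python3 legs.py 559.4,264.7,9.2
python3 legs.py 573.8,220.3,74.2 559.4,264.7,9.2
```

```text
559.4,264.7,9.2 [ 0.2  -0.05  3.9 ] n 4 [ 0.05  -0.012  0.976]
573.8,220.3,74.2 [ 0.2  -0.05  1.9 ] n 2 [ 0.102 -0.026  0.952]
559.4,264.7,9.2 [-0.  0.  2.] n 3 [-0.001  0.002  0.667]
```

```bash
python3 -m inch '[[[0.1,-0.03,0.95],0],[[0.1,-0.02,0.95],0],[[0,0,0.8],0],[[0,0,0],0]]' >/dev/null
python3 plan.py
python3 -m inch '[[[0,0,0.4],0],[[0,0,0.4],0],[[0,0,0.4],0],[[0,0,0],0]]' >/dev/null
python3 plan.py 559.4 264.7 9.2
python3 -m inch '[[[0,0,0],0],[[0,0,0],0],[[0,0,0],0],[[0,0,0],0],[[0,0,0],0]]' 1 25 >/dev/null
python3 plan.py
```

```text
t 30.68 tcp [565.9 239.1  46.3] yaz -167.0 tilt 35.7 z [-0.181  0.554 -0.812] q [-0.11  0.39 -0.01  1.46  0.56 -1.97] open 85.6 F [ 0.2 -0.8  0.1] 0.0
tool x,y in world [ 0.147 -0.801 -0.58 ] [-0.972 -0.225  0.064]
t 31.18 tcp [556.7 265.6   6.1] yaz -167.0 tilt 35.7 z [-0.182  0.554 -0.812] q [-0.07  0.4  -0.07  1.37  0.57 -1.92] open 85.5 F [ 0.2  0.3 -0.4] 0.0
world [ 2.7 -0.9  3.1] units now [-0.017 -0.056 -0.088]
tool x,y in world [ 0.147 -0.802 -0.58 ] [-0.972 -0.225  0.065]
t 31.8 tcp [558.7 265.1   8.3] yaz -167.1 tilt 35.7 z [-0.179  0.555 -0.812] q [-0.07  0.4  -0.06  1.37  0.57 -1.92] open 15.9 F [-1.2 -0.5  5. ] 23.4
tool x,y in world [ 0.148 -0.801 -0.58 ] [-0.973 -0.224  0.061]
```

Gripped at 15.9 mm. Pull straight out.

```bash
python3 legs.py 643.3,-61.6,8.3
```

```text
643.3,-61.6,8.3 [ 6.86 -0.23 -4.91] n 7 [ 0.98  -0.033 -0.701]
```

```bash
python3 -m inch '[[[0.343,-0.011,-0.246],0],[[0.686,-0.023,-0.491],0],[[0.686,-0.023,-0.491],0],[[0.686,-0.023,-0.491],0]]' >/dev/null
python3 plan.py
python3 -m inch '[[[0.686,-0.023,-0.491],0],[[0.686,-0.023,-0.491],0],[[0.686,-0.023,-0.491],0],[[0.686,-0.023,-0.491],0],[[0.343,-0.012,-0.246],0]]' >/dev/null
python3 plan.py
python3 legs.py 643.3,-61.6,8.3
```

```text
t 32.3 tcp [587.9 150.1   8.4] yaz -167.0 tilt 35.7 z [-0.18   0.556 -0.812] q [-0.24  0.51  0.07  1.49  0.52 -2.12] open 15.9 F [-1.4  4.2  5.9] 26.9
tool x,y in world [ 0.148 -0.801 -0.581] [-0.973 -0.224  0.062]
t 32.92 tcp [626.    2.3   8.3] yaz -167.1 tilt 35.7 z [-0.179  0.556 -0.812] q [-0.44  0.73  0.36  1.66  0.44 -2.32] open 15.8 F [-2.6  5.1  6.7] 27.9
tool x,y in world [ 0.146 -0.801 -0.581] [-0.973 -0.222  0.062]
643.3,-61.6,8.3 [ 1.34 -0.07 -0.97] n 2 [ 0.671 -0.033 -0.483]
```

```bash
python3 -m inch '[[[0.67,-0.03,-0.48],0],[[0.67,-0.03,-0.48],0],[[0,0,0],0.75],[[0,0,0],0.75],[[0,0,0],0]]' >/dev/null
python3 plan.py
python3 - <<'E'
from h import *
from station import ctrl,vision
s=ctrl.read_state();d=vision.get_image("wrist");T=tcpT(s);np.savez("w5.npz",T=T,**d)
t=vision.get_image("top");sc=vision.get_image("scene")
o=np.zeros((584,800,3),np.uint8);o[:384,:512]=d["pixels"][:,:,::-1]
o[:300,512:]=cv2.resize(t["pixels"][150:262,220:328,::-1],(288,300));o[384:584,:400]=cv2.resize(sc["pixels"][160:260,180:380,::-1],(400,200))
cv2.imwrite("pics/c5.png",o);np.savez("s5.npz",**sc)
E
```

```text
t 33.55 tcp [644.1 -60.4  10.7] yaz -174.5 tilt 35.7 z [-0.177  0.556 -0.812] q [-0.5   0.85  0.54  1.74  0.41 -2.22] open 16.2 F [-0.5  1.4 18.3] 36.1
tool x,y in world [-0.007 -0.826 -0.563] [-0.984 -0.094  0.15 ]
```

View pics/c5.png

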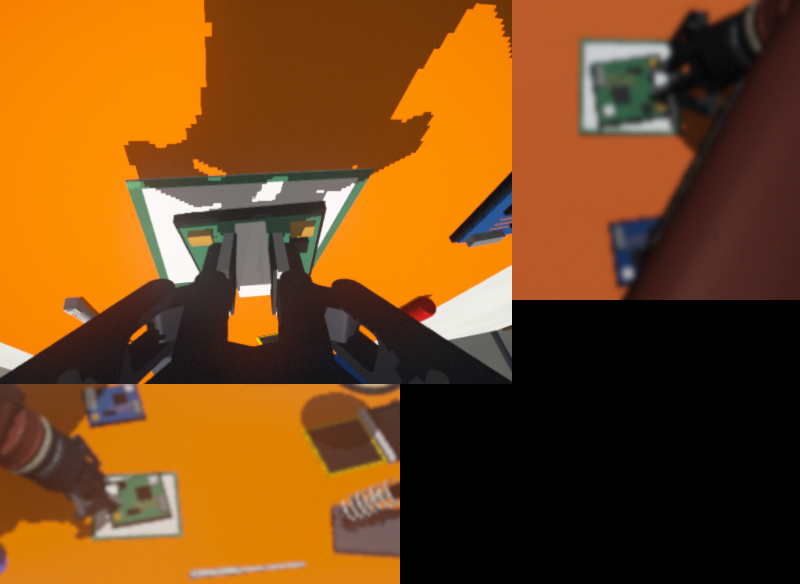

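The mosaic shows the green board within the white mark (top crop: board around (628,92), mark centre (630,86)); the blue board is undisturbed and the pad empty. Release, back off, turn back, and measure both boards numerically.

```bash
python3 -m inch '[[[0,0,0],0],[[0,0,0],0],[[0,0,0],0],[[0,0,0],0]]' 0 25 >/dev/null
python3 -m inch '[[[0,0,-0.6],0],[[0,0,-0.8],0],[[0,0,-0.9],0],[[0,0,-0.9],0],[[0,0,-0.8],0]]' >/dev/null
python3 -m inch '[[[0,0,0],-0.75],[[0,0,0],-0.75],[[0,0,0],0]]' >/dev/null
python3 plan.py
python3 legs.py 472.5,-174,138 443.7,-85,8.3
python3 - <<'E'
from h import *
from station import ctrl,vision
s=ctrl.read_state();d=vision.get_image("wrist");T=tcpT(s);np.savez("w6.npz",T=T,**d);t=vision.get_image("top");np.savez("t6.npz",**t)
for n,d,T in(("wrist",d,T),("top",t,None)):
    H=hsv(d)
    m=((H[...,0]>40)&(H[...,0]<90)&(H[...,1]>60)&(H[...,2]>30))|(H[...,2]<70)
    w=(H[...,1]<60)&(H[...,2]>120)
    v,u=np.mgrid[0:384,0:512];P=cast(d,np.c_[u.ravel(),v.ravel()],.003,T).reshape(384,512,3)
    box=(abs(P[...,0]-.6455)<.09)&(abs(P[...,1]+.04)<.085)
    c=blob(box&~((H[...,0]>=3)&(H[...,0]<=18)&(H[...,1]>140)),(0,0,512,384));print(n,"mark",rect(P[c[:,1],c[:,0]]))
    g=(H[...,0]>40)&(H[...,0]<90)&(H[...,1]>60);inner=(abs(P[...,0]-.6455)<.053)&(abs(P[...,1]+.04)<.058)
    Pt=cast(d,np.c_[u.ravel(),v.ravel()],.011,T).reshape(384,512,3)
    k=((g|(H[...,2]<80))&inner).astype(np.uint8);k=cv2.morphologyEx(k,cv2.MORPH_CLOSE,np.ones((5,5)))
    c=blob(k>0,(0,0,512,384));print("green board",rect(Pt[c[:,1],c[:,0]]))
E
```

```text
t 35.2 tcp [ 672.  -147.1  131.2] yaz -167.3 tilt 35.1 z [-0.171  0.549 -0.818] q [-0.58  1.11  1.15  2.11  0.37 -2.45] open 85.3 F [ 0.   0.5 -0.6] 0.0
tool x,y in world [ 0.148 -0.807 -0.572] [-0.974 -0.219  0.057]
472.5,-174,138 [-0.29  5.01  0.34] n 6 [-0.049  0.836  0.057]
443.7,-85,8.3 [-0.05  0.03  4.  ] n 4 [-0.012  0.008  0.999]
wrist mark (array([646.1, -40.3]), array([130.2, 119.9]), 89.5)
green board (array([643.1, -45. ]), array([90.8, 76.9]), -79.4)
top mark (array([646.5, -40.1]), array([127.4, 120.8]), -90.0)
green board (array([641. , -38.3]), array([80.8, 71.8]), -79.9)
```

Green board is 5 mm and 10° off, inside tolerance. On to the blue board.

```bash
python3 -m inch '[[[-0.05,0.84,0.06],0],[[-0.05,0.84,0.06],0],[[-0.05,0.84,0.06],0],[[-0.05,0.84,0.06],0],[[-0.05,0.84,0.06],0]]' >/dev/null
python3 -m inch '[[[-0.05,0.81,0.06],0],[[0,0,0],0],[[0,0,0],0]]' >/dev/null
python3 plan.py
python3 - <<'E'
from h import *
from station import ctrl,vision
s=ctrl.read_state();d=vision.get_image("wrist");T=tcpT(s);np.savez("w7.npz",T=T,**d)
H=hsv(d);v,u=np.mgrid[0:384,0:512]
P=cast(d,np.c_[u.ravel(),v.ravel()],.011,T).reshape(384,512,3)
box=(abs(P[...,0]-.4445)<.075)&(abs(P[...,1]+.064)<.075)
b=(H[...,0]>100)&(H[...,0]<130)&(H[...,1]>90)&box
c=blob(cv2.morphologyEx(b.astype(np.uint8),cv2.MORPH_CLOSE,np.ones((9,9)))>0,(0,0,512,384));print("blue",rect(P[c[:,1],c[:,0]]))
Q=cast(d,np.c_[u.ravel(),v.ravel()],.045,T).reshape(384,512,3)
w=(H[...,1]<40)&(H[...,2]>200)&(abs(Q[...,0]-.449)<.03)&(abs(Q[...,1]+.1)<.03)
n,l,st,ce=cv2.connectedComponentsWithStats(w.astype(np.uint8))
for i in range(1,n):
    if st[i,4]>20:print("tab",st[i],ce[i],cast(d,[ce[i]],.045,T)[0]*1000,H[l==i].mean(0))
K,D,M=cam(d,T)
E
```

```text
t 36.3 tcp [ 479.9 -173.4  138.3] yaz -167.4 tilt 35.0 z [-0.17   0.548 -0.819] q [-0.78  0.46  0.24  1.9   0.27 -2.63] open 85.4 F [ 0.5  0.1 -0.1] 0.0
tool x,y in world [ 0.148 -0.807 -0.571] [-0.974 -0.219  0.056]
blue (array([454.6, -64.4]), array([80.3, 53.2]), -81.6)
tab [254 184  16   8 122] [261.25409836 187.49180328] [ 450.7609459  -100.56942389   45.        ] [ 11.97540984  11.81147541 223.58196721]
```

```bash
python3 legs.py 446,-86,8.3
```

```text
446,-86,8.3 [-0.03  0.17  4.  ] n 4 [-0.009  0.043  1.   ]
```

```bash
python3 -m inch '[[[-0.01,0.09,0.95],0],[[-0.01,0.08,0.95],0],[[0,0,0.9],0],[[0,0,0],0]]' >/dev/null
python3 plan.py
python3 -m inch '[[[0,0,0.4],0],[[0,0,0.4],0],[[0,0,0.4],0],[[0,0,0],0]]' >/dev/null
python3 plan.py 446 -86 8.3
python3 -m inch '[[[0,0,0],0],[[0,0,0],0],[[0,0,0],0],[[0,0,0],0],[[0,0,0],0]]' 1 25 >/dev/null
python3 plan.py
```

```text
t 36.85 tcp [ 452.7 -110.7   45.9] yaz -167.2 tilt 35.3 z [-0.174  0.55  -0.816] q [-0.74  0.37 -0.06  1.69  0.29 -2.6 ] open 85.7 F [0.7 0.1 0.6] 0.0
tool x,y in world [ 0.148 -0.805 -0.574] [-0.973 -0.221  0.059]
t 37.35 tcp [444.6 -85.3   7. ] yaz -167.3 tilt 35.2 z [-0.172  0.55  -0.817] q [-0.71  0.35 -0.15  1.61  0.31 -2.57] open 85.5 F [-0.8 -0.2  0.9] 0.0
world [ 1.4 -0.7  1.3] units now [ 0.    -0.029 -0.041]
tool x,y in world [ 0.148 -0.806 -0.573] [-0.974 -0.22   0.057]
t 37.98 tcp [446.  -86.7   8.6] yaz -167.3 tilt 35.0 z [-0.17   0.549 -0.819] q [-0.71  0.35 -0.15  1.61  0.31 -2.57] open 15.9 F [-0.3 -0.4  4.3] 24.1
tool x,y in world [ 0.149 -0.807 -0.572] [-0.974 -0.219  0.055]
```

Gripped at 15.9 mm. Slide round by a path clear of the green board.

```bash
python3 legs.py 470,60,8.6 578.6,168,8.6 559,245.5,8.6
```

```text
470,60,8.6 [-2.87 -1.39  1.91] n 3 [-0.956 -0.463  0.637]
578.6,168,8.6 [-1.77 -3.24  1.02] n 4 [-0.443 -0.809  0.255]
559,245.5,8.6 [-1.64  0.05  1.15] n 2 [-0.818  0.027  0.573]
```

```bash
python3 -m inch '[[[-0.574,-0.278,0.382],0],[[-0.574,-0.278,0.382],0],[[-0.574,-0.278,0.382],0],[[-0.574,-0.278,0.382],0],[[-0.574,-0.278,0.382],0]]' >/dev/null
python3 plan.py
python3 -m inch '[[[-0.354,-0.648,0.204],0],[[-0.354,-0.648,0.204],0],[[-0.354,-0.648,0.204],0],[[-0.354,-0.648,0.204],0],[[-0.354,-0.648,0.204],0]]' >/dev/null
python3 plan.py
python3 -m inch '[[[0,0,0],-0.2],[[-0.547,0.017,0.383],0],[[0,0,0],0]]' >/dev/null
python3 plan.py
python3 legs.py 559,245.5,8.6
python3 - <<'E'
from h import *
from station import ctrl,vision
s=ctrl.read_state();d=vision.get_image("wrist");T=tcpT(s);np.savez("w8.npz",T=T,**d)
H=hsv(d);v,u=np.mgrid[0:384,0:512]
P=cast(d,np.c_[u.ravel(),v.ravel()],.003,T).reshape(384,512,3)[...,:2]*1000
O=np.array([548,295]);a=np.radians(104);ex=np.array([np.cos(a),np.sin(a)]);ey=np.array([-ex[1],ex[0]])
X=(P-O)@ex;Y=(P-O)@ey
y=(H[...,0]>22)&(H[...,0]<38)&(H[...,1]>120)&(H[...,2]>60)&(abs(X)<70)&(abs(Y)<70)
print("yellow",y.sum(),np.percentile(X[y],[0,5,50,95,100]).round(1),np.percentile(Y[y],[0,5,50,95,100]).round(1))
for lo in range(-60,50,10):
    k=y&(X>=lo)&(X<lo+10)
    if k.sum():print(lo,k.sum(),[ (round(Y[k&q].min(),1),round(Y[k&q].max(),1)) for q in(Y<0,Y>0) if (k&q).any()])
E
```

```text
t 38.6 tcp [470.2  60.5   8.7] yaz -167.3 tilt 35.0 z [-0.169  0.548 -0.819] q [-0.46  0.23 -0.28  1.51  0.43 -2.33] open 15.9 F [ 0.3 -5.   5.4] 24.0
tool x,y in world [ 0.149 -0.807 -0.571] [-0.974 -0.219  0.055]
t 39.23 tcp [578.6 168.8   8.7] yaz -167.3 tilt 35.1 z [-0.171  0.549 -0.818] q [-0.22  0.46  0.01  1.46  0.52 -2.08] open 15.9 F [-5.5 -4.9  8.7] 24.8
tool x,y in world [ 0.148 -0.807 -0.572] [-0.974 -0.219  0.057]
t 39.6 tcp [570.9 194.7   8.4] yaz -166.2 tilt 35.1 z [-0.17   0.549 -0.818] q [-0.18  0.43 -0.03  1.43  0.54 -2.06] open 15.8 F [0.6 2.4 4.9] 24.1
tool x,y in world [ 0.171 -0.801 -0.574] [-0.97  -0.238  0.043]
559,245.5,8.6 [-1.07 -0.01  0.74] n 2 [-0.536 -0.006  0.372]
yellow 229 [-56.2 -55.3 -37.6  43.5  45.8] [-52.1 -51.7 -47.9  46.8  49.2]
-60 70 [(np.float64(-51.8), np.float64(-45.1)), (np.float64(40.5), np.float64(49.2))]
-50 35 [(np.float64(-51.7), np.float64(-47.3)), (np.float64(48.0), np.float64(48.7))]
-40 34 [(np.float64(-52.1), np.float64(-47.5)), (np.float64(45.6), np.float64(45.6))]
-30 32 [(np.float64(-52.1), np.float64(-47.4))]
-20 9 [(np.float64(-52.1), np.float64(-48.1))]
30 7 [(np.float64(-16.4), np.float64(-2.9))]
40 42 [(np.float64(-16.7), np.float64(-0.0)), (np.float64(0.9), np.float64(17.4))]
```

Pad centre confirmed (origin about (549.5,294.7), azimuth 104°). Slide in to just short, then ease onto the stop.

```bash
python3 legs.py 555.3,267.3,8.6 552.6,278,8.6
```

```text
555.3,267.3,8.6 [-1.53 -0.05  1.07] n 2 [-0.766 -0.026  0.533]
552.6,278,8.6 [-0.23  0.    0.16] n 1 [-0.226  0.002  0.159]
```

```bash
python3 -m inch '[[[-0.51,-0.017,0.357],0],[[-0.51,-0.017,0.357],0],[[-0.51,-0.016,0.356],0],[[0,0,0],0]]' >/dev/null
python3 plan.py 553.6 274.1 8.6
python3 -m inch '[[[-0.08,0,0.056],0],[[0,0,0],0]]' >/dev/null
python3 plan.py | head -1
python3 -m inch '[[[-0.08,0,0.056],0],[[0,0,0],0]]' >/dev/null
python3 plan.py | head -1
```

```text
t 40.15 tcp [555.6 267.4   8.3] yaz -166.3 tilt 35.1 z [-0.17   0.549 -0.818] q [-0.06  0.38 -0.09  1.35  0.57 -1.93] open 16.1 F [0.1 2.9 4.6] 24.8
world [-2.   6.7  0.3] units now [-0.147  0.008  0.095]
tool x,y in world [ 0.171 -0.801 -0.573] [-0.971 -0.237  0.043]
t 40.4 tcp [555.3 269.3   8.3] yaz -166.4 tilt 35.0 z [-0.169  0.549 -0.819] q [-0.06  0.37 -0.09  1.35  0.57 -1.92] open 15.9 F [ 0.5 -3.   7.7] 27.4
t 40.65 tcp [557.  271.    8.3] yaz -166.5 tilt 34.8 z [-0.165  0.546 -0.821] q [-0.05  0.37 -0.09  1.34  0.57 -1.92] open 16.4 F [  7.1 -12.1   4.5] 24.2
```

```bash
python3 -m inch '[[[-0.05,0,0.035],0],[[0,0,0],0],[[0,0,0],0]]' >/dev/null
python3 plan.py | head -1
python3 - <<'E'
from h import *
from station import ctrl,vision
s=ctrl.read_state();d=vision.get_image("wrist");T=tcpT(s);np.savez("w9.npz",T=T,**d)
H=hsv(d);v,u=np.mgrid[0:384,0:512]
O=np.array([549.5,294.7]);a=np.radians(104);ex=np.array([np.cos(a),np.sin(a)]);ey=np.array([-ex[1],ex[0]])
def loc(z):
    P=cast(d,np.c_[u.ravel(),v.ravel()],z,T).reshape(384,512,3)[...,:2]*1000-O;return P@ex,P@ey
X,Y=loc(.003)
y=(H[...,0]>22)&(H[...,0]<38)&(H[...,1]>120)&(H[...,2]>60)&(abs(X)<70)&(abs(Y)<70)
for lo in range(-60,50,10):
    k=y&(X>=lo)&(X<lo+10)
    if k.sum():print("yel",lo,k.sum(),X[k].min().round(1),[ (round(Y[k&q].min(),1),round(Y[k&q].max(),1)) for q in(Y<0,Y>0) if (k&q).any()])
X,Y=loc(.011)
b=(H[...,0]>100)&(H[...,0]<130)&(H[...,1]>90)&(abs(X)<70)&(abs(Y)<60)
for lo in range(-60,60,10):
    k=b&(X>=lo)&(X<lo+10)
    if k.sum()>5:print("blue",lo,k.sum(),X[k].min().round(1),Y[k].min().round(1),Y[k].max().round(1))
E
```

```text
t 41.02 tcp [558.  272.1   8.4] yaz -166.5 tilt 34.6 z [-0.162  0.545 -0.823] q [-0.05  0.37 -0.09  1.34  0.57 -1.91] open 15.9 F [ 12.6 -18.4   5.4] 24.2
yel -60 972 -60.0 [(np.float64(-69.8), np.float64(-0.2)), (np.float64(0.3), np.float64(50.0))]
yel -50 349 -50.0 [(np.float64(-70.0), np.float64(-46.0)), (np.float64(46.3), np.float64(49.9))]
yel -40 299 -40.0 [(np.float64(-69.9), np.float64(-46.3)), (np.float64(46.3), np.float64(49.8))]
yel -30 252 -30.0 [(np.float64(-69.7), np.float64(-46.7)), (np.float64(46.2), np.float64(49.9))]
yel -20 313 -20.0 [(np.float64(-69.9), np.float64(-29.2)), (np.float64(46.2), np.float64(49.8))]
yel -10 132 -10.0 [(np.float64(-69.7), np.float64(-47.1)), (np.float64(46.2), np.float64(49.7))]
yel 0 110 0.2 [(np.float64(-69.3), np.float64(-47.2)), (np.float64(46.0), np.float64(49.6))]
yel 10 74 10.2 [(np.float64(-66.5), np.float64(-47.4)), (np.float64(46.4), np.float64(49.6))]
yel 20 66 20.1 [(np.float64(-67.1), np.float64(-47.4)), (np.float64(46.1), np.float64(49.4))]
yel 30 52 30.2 [(np.float64(-51.6), np.float64(-47.7)), (np.float64(46.2), np.float64(49.4))]
yel 40 43 40.2 [(np.float64(-50.8), np.float64(-47.8)), (np.float64(36.6), np.float64(48.9))]
blue -50 489 -46.1 -41.0 32.6
blue -40 344 -40.0 -41.2 32.6
blue -30 199 -29.8 -41.4 32.3
blue -20 182 -20.0 -41.9 32.1
blue -10 149 -10.0 -41.9 31.8
blue 0 110 0.0 -42.1 31.6
blue 10 60 10.1 -42.4 31.3
blue 20 7 20.2 -42.5 31.2
```

Board is against something (20 N), yaw good, offset about −5 mm across. Verify its near-edge gap to the pad border.

Run:
```python
from h import *
d=dict(np.load("w9.npz"));T=d["T"];im=d["pixels"].astype(np.float32)
K,D,M=cam(d,T);C=np.linalg.inv(M)
O=np.array([549.5,294.7]);a=np.radians(104);ex=np.array([np.cos(a),np.sin(a)]);ey=np.array([-ex[1],ex[0]])
for Y in(-30,25):
    for z,r in((.003,np.arange(-60,-43,1.)),(.011,np.arange(-52,-38,1.)),(.015,np.arange(36,52,1.))):
        W=np.array([[*(O+x*ex+Y*ey)/1000,z] for x in r])
        p=cv2.projectPoints(W,cv2.Rodrigues(C[:3,:3])[0],C[:3,3],K,D)[0].reshape(-1,2).astype(np.float32)
        v=cv2.remap(im,p[:,0].copy(),p[:,1].copy(),cv2.INTER_LINEAR).reshape(-1,3).astype(int)
        print(Y,z,p[0].round(),p[-1].round(),[(int(x),*c) for x,c in zip(r,v.tolist())])
```

```text
-30 0.003 [198. 191.] [203. 210.] [(-60, 178, 86, 15), (-59, 179, 86, 18), (-58, 177, 87, 21), (-57, 154, 78, 23), (-56, 135, 86, 26), (-55, 151, 110, 22), (-54, 170, 128, 21), (-53, 210, 171, 13), (-52, 221, 182, 22), (-51, 164, 126, 51), (-50, 112, 76, 62), (-49, 106, 71, 63), (-48, 104, 69, 62), (-47, 101, 64, 55), (-46, 95, 54, 42), (-45, 91, 49, 33), (-44, 90, 47, 32)]
-30 0.011 [200. 214.] [203. 227.] [(-52, 94, 50, 36), (-51, 98, 57, 45), (-50, 100, 61, 52), (-49, 100, 63, 54), (-48, 99, 64, 62), (-47, 95, 66, 79), (-46, 93, 70, 94), (-45, 94, 79, 114), (-44, 97, 98, 154), (-43, 101, 116, 185), (-42, 107, 114, 173), (-41, 120, 102, 118), (-40, 139, 99, 67), (-39, 152, 106, 55)]
-30 0.015 [217. 285.] [219. 292.] [(36, 66, 47, 45), (37, 67, 48, 47), (38, 68, 50, 48), (39, 67, 50, 48), (40, 67, 49, 48), (41, 66, 48, 47), (42, 65, 47, 46), (43, 64, 47, 46), (44, 64, 48, 48), (45, 65, 48, 48), (46, 65, 48, 48), (47, 64, 47, 47), (48, 63, 46, 47), (49, 62, 46, 47), (50, 61, 46, 47), (51, 60, 46, 46)]
25 0.003 [310. 187.] [306. 206.] [(-60, 161, 80, 16), (-59, 163, 82, 21), (-58, 160
[... 209 characters left out ...]
), (-47, 41, 33, 31), (-46, 42, 34, 31), (-45, 40, 31, 30), (-44, 40, 31, 29)]
25 0.011 [310. 210.] [307. 223.] [(-52, 38, 29, 25), (-51, 39, 32, 31), (-50, 38, 30, 28), (-49, 38, 29, 27), (-48, 39, 30, 30), (-47, 38, 32, 33), (-46, 37, 36, 45), (-45, 40, 49, 71), (-44, 40, 54, 83), (-43, 39, 55, 87), (-42, 38, 55, 87), (-41, 40, 56, 85), (-40, 55, 61, 78), (-39, 88, 76, 66)]
25 0.015 [294. 282.] [292. 289.] [(36, 46, 45, 47), (37, 46, 43, 47), (38, 46, 43, 46), (39, 46, 44, 46), (40, 47, 45, 47), (41, 46, 46, 48), (42, 46, 46, 48), (43, 46, 44, 46), (44, 47, 44, 46), (45, 47, 44, 46), (46, 47, 45, 46), (47, 45, 43, 45), (48, 43, 41, 43), (49, 45, 42, 45), (50, 47, 44, 46), (51, 47, 44, 46)]
```

```bash
python3 -m inch '[[[0,0,0],0],[[0,0,0],0],[[0,0,0],0],[[0,0,0],0]]' 0 25 >/dev/null
python3 plan.py | head -1
python3 -m inch '[[[0,0,-0.5],0],[[0,0,-0.8],0],[[0,0,-0.9],0],[[0,0,-0.9],0],[[0,0,-0.9],0]]' >/dev/null
python3 -m inch '[[[0,0,0],0],[[0,0,0],0]]' >/dev/null
python3 plan.py | head -1
python3 - <<'E'
from h import *
from station import ctrl,vision
s=ctrl.read_state();d=vision.get_image("wrist");T=tcpT(s);np.savez("w10.npz",T=T,**d)
H=hsv(d);v,u=np.mgrid[0:384,0:512]
O=np.array([549.5,294.7]);a=np.radians(104);ex=np.array([np.cos(a),np.sin(a)]);ey=np.array([-ex[1],ex[0]])
def loc(z):
    P=cast(d,np.c_[u.ravel(),v.ravel()],z,T).reshape(384,512,3)[...,:2]*1000-O;return P@ex,P@ey
X,Y=loc(.003);near=(abs(X)<68)&(abs(Y)<62)
y=(H[...,0]>20)&(H[...,0]<38)&(H[...,1]>150)&(H[...,2]>60)&near
y=cv2.morphologyEx(y.astype(np.uint8),cv2.MORPH_OPEN,np.ones((2,2)))>0
print("yellow X,Y pct",np.percentile(X[y],[1,99]).round(1),np.percentile(Y[y],[1,99]).round(1))
X,Y=loc(.011)
b=(H[...,0]>100)&(H[...,0]<130)&(H[...,1]>90)&near
c=blob(cv2.morphologyEx(b.astype(np.uint8),cv2.MORPH_CLOSE,np.ones((9,9)))>0,(0,0,512,384))
print("blue",rect(np.c_[X[c[:,1],c[:,0]],Y[c[:,1],c[:,0]]]/1000),X[c[:,1],c[:,0]].min(),X[c[:,1],c[:,0]].max())
X,Y=loc(.045);w=(H[...,1]<45)&(H[...,2]>190)&(abs(X+38)<20)&(abs(Y)<18)
n,l,st,ce=cv2.connectedComponentsWithStats(w.astype(np.uint8))
for i in range(1,n):
    if st[i,4]>30:print("tab",st[i],ce[i],X[l==i].mean(),Y[l==i].mean(),X[l==i].min(),X[l==i].max())
# stop face: top front edge at z .015 -> bright aluminium profile at Y=+-47
K,D,M=cam(d,T);C=np.linalg.inv(M)
for Yv in(-47,45):
    r=np.arange(30,64,2.);W=np.array([[*(O+x*ex+Yv*ey)/1000,.015] for x in r])
    p=cv2.projectPoints(W,cv2.Rodrigues(C[:3,:3])[0],C[:3,3],K,D)[0].reshape(-1,2).astype(np.float32)
    print(Yv,[(int(x),*c) for x,c in zip(r,cv2.remap(d["pixels"].astype(np.float32),p[:,0].copy(),p[:,1].copy(),1).reshape(-1,3).astype(int).tolist())])
E
```

```text
t 41.58 tcp [552.6 277.1   7.4] yaz -166.3 tilt 35.1 z [-0.172  0.549 -0.818] q [-0.05  0.37 -0.09  1.34  0.57 -1.91] open 84.8 F [ 0.3  0.1 -0.1] 0.0
t 42.45 tcp [580.  189.6 137.9] yaz -166.3 tilt 35.1 z [-0.172  0.549 -0.818] q [-0.18  0.36  0.13  1.66  0.53 -2.07] open 85.2 F [-1.4  0.5 -1. ] 0.0
yellow X,Y pct [-54.4  44.8] [-49.  51.]
blue (array([ -4.2, -27.8]), array([81.1, 28. ]), -1.9) -44.96150894653806 35.94736903026244
tab [242 179  16  10 118] [248.07627119 182.55932203] -40.562716233086036 -5.654648409461957 -46.24258086289029 -32.32764660177866
-47 [(30, 135, 113, 98), (32, 121, 100, 99), (34, 123, 102, 101), (36, 123, 103, 104), (38, 123, 102, 102), (40, 131, 112, 113), (42, 182, 166, 169), (44, 219, 208, 211), (46, 230, 221, 224), (48, 230, 221, 223), (50, 214, 203, 205), (52, 171, 154, 156), (54, 111, 90, 88), (56, 82, 51, 46), (58, 79, 47, 41), (60, 79, 47, 41), (62, 79, 46, 41)]
45 [(30, 108, 95, 95), (32, 108, 96, 97), (34, 106, 94, 95), (36, 107, 95, 96), (38, 108, 97, 98), (40, 108, 96, 97), (42, 107, 95, 96), (44, 108, 96, 97), (46, 107, 95, 96), (48, 105, 93, 93), (50, 100, 87, 87), (52, 87, 71, 70), (54, 69, 48, 46), (56, 60, 32, 26), (58, 58, 30, 25), (60, 58, 29, 22), (62, 57, 28, 21)]
```

Tab-to-stop distance reads 81 mm, matching a flush fit, and the board is about 6 mm off across, inside 11. Now locate the button from both fixed views.

```bash
python3 - <<'E'
from h import *
R_=[]
for n,roi in(("top0",(335,180,362,202)),("scene0",(138,203,166,230))):
    d=dict(np.load(n+".npz"));H=hsv(d);p=d["pixels"].astype(int)
    m=((H[...,0]<5)|(H[...,0]>172))&(H[...,1]>120)&(p[...,0]>80)
    k=np.zeros(m.shape,bool);x0,y0,x1,y1=roi;k[y0:y1,x0:x1]=m[y0:y1,x0:x1]
    ys,xs=np.nonzero(k);c=(xs.mean(),ys.mean());print(n,len(xs),np.round(c,1),xs.min(),xs.max(),ys.min(),ys.max(),[np.round(cast(d,[c],z)[0,:2]*1000,1).tolist() for z in(.02,.025,.03,.035)])
d=dict(np.load("top0.npz"));K,D,M=cam(d);r=d["range_z"][183:200,338:360]
v,u=np.mgrid[183:200,338:360];q=cv2.undistortPoints(np.dstack([u,v]).reshape(-1,1,2).astype(float),K,D).reshape(17,22,2)
X=(np.dstack([q[...,0]*r,q[...,1]*r,r,np.ones_like(r)])@M.T)[...,2];print("heights",np.round(np.percentile(X,[5,50,80,90,95,100])*1000,1))
E
python3 legs.py 590,100,150 600,-290,130
```

```text
top0 36 [349.  189.9] 346 352 187 193 [[620.7, -320.6], [620.2, -319.2], [619.7, -317.8], [619.2, -316.4]]
590,100,150 [ 1.67  0.29 -1.53] n 2 [ 0.833  0.147 -0.767]
600,-290,130 [ 8.15  2.04 -4.98] n 9 [ 0.905  0.227 -0.554]<stdin>:7: RuntimeWarning: Mean of empty slice.
  ret = ret.dtype.type(ret / rcount)
Traceback (most recent call last):
ValueError: zero-size array to reduction operation minimum which has no identity
```

```bash
python3 -m inch '[[[0.83,0.15,-0.77],0],[[0.83,0.15,-0.77],0],[[0.9,0.227,-0.554],0],[[0.9,0.227,-0.554],0],[[0.9,0.227,-0.554],0]]' 1 25 >/dev/null
python3 -m inch '[[[0.9,0.227,-0.554],0],[[0.9,0.227,-0.554],0],[[0.9,0.227,-0.554],0],[[0.9,0.227,-0.554],0],[[0.9,0.227,-0.554],0]]' >/dev/null
python3 -m inch '[[[0.9,0.227,-0.554],0],[[0,0,0],0],[[0,0,0],0]]' >/dev/null
cat > btn.py <<'E'
from h import *
from station import ctrl,vision
s=ctrl.read_state();d=vision.get_image("wrist");T=tcpT(s);H=hsv(d);p=d["pixels"].astype(int)
m=((H[...,0]<5)|(H[...,0]>172))&(H[...,1]>120)&(p[...,0]>60)
n,l,st,ce=cv2.connectedComponentsWithStats(m.astype(np.uint8))
for i in range(1,n):
    if st[i,4]>60:
        x,y,w,h,a=st[i];print(st[i],ce[i].round(1),[np.round(cast(d,[ce[i]],z,T)[0,:2]*1000,1).tolist() for z in(.015,.02,.025,.03,.035)],"depth pt",end=" ")
        K,D,M=cam(d,T);u,v=np.round(ce[i]).astype(int);r=d["range_z"][v,u];q=cv2.undistortPoints(np.array([[[u,v]]],float),K,D)[0,0];print(np.round((M@[q[0]*r,q[1]*r,r,1])[:3]*1000,1))
E
python3 plan.py; python3 btn.py
```

```text
t 44.12 tcp [ 590.7 -279.6  124.5] yaz -166.7 tilt 34.3 z [-0.158  0.541 -0.826] q [-0.78  1.06  1.06  2.11  0.28 -2.65] open -0.1 F [ 1.3  0.3 -0.2] 0.0
tool x,y in world [ 0.171 -0.809 -0.562] [-0.972 -0.23   0.035]
[ 199   43   40   43 1219] [217.9  65.1] [[621.0, -315.8], [621.3, -318.7], [621.5, -321.5], [621.7, -324.4], [622.0, -327.3]] depth pt [ 621.4 -320.8   23.6]
[ 445  252   67  106 2726] [487.6 293.2] [[-18.7, 76.8], [-2.1, 63.9], [14.5, 51.0], [31.0, 38.1], [47.6, 25.2]] depth pt [87.2 -6.6 46.8]
```

```bash
python3 legs.py 616.7,-303,60 616.7,-303,28 616.7,-303,24
```

```text
616.7,-303,60 [ 1.5  -0.55  0.92] n 2 [ 0.752 -0.274  0.461]
616.7,-303,28 [ 0.45 -0.03  0.66] n 1 [ 0.449 -0.028  0.661]
616.7,-303,24 [ 0.06 -0.    0.08] n 1 [ 0.056 -0.003  0.083]
```

```bash
python3 -m inch '[[[0.75,-0.27,0.46],0],[[0.75,-0.28,0.46],0],[[0.22,-0.01,0.33],0],[[0.23,-0.02,0.33],0],[[0,0,0],0]]' >/dev/null
python3 plan.py 616.7 -303 24
python3 -m inch '[[[0.056,0,0.083],0],[[0,0,0],0]]' >/dev/null
python3 plan.py | head -1
python3 -m inch '[[[0.056,0,0.083],0],[[0,0,0],0]]' >/dev/null
python3 plan.py | head -1
```

```text
t 44.8 tcp [ 608.6 -297.8   26.3] yaz -166.9 tilt 33.8 z [-0.149  0.535 -0.831] q [-0.78  1.19  1.09  2.    0.28 -2.65] open 0.1 F [-1.5  1.1  0.9] 0.0
world [ 8.1 -5.2 -2.3] units now [ 0.172 -0.169 -0.052]
tool x,y in world [ 0.173 -0.814 -0.555] [-0.974 -0.227  0.029]
t 45.05 tcp [ 608.8 -298.8   23. ] yaz -166.9 tilt 33.7 z [-0.148  0.534 -0.832] q [-0.78  1.19  1.09  1.99  0.28 -2.65] open -0.2 F [-1.  -0.9  0.3] 0.0
t 45.3 tcp [ 608.4 -298.6   18. ] yaz -166.9 tilt 33.7 z [-0.149  0.535 -0.832] q [-0.78  1.2   1.08  1.98  0.28 -2.65] open -0.0 F [ 0.6 -0.1  0.4] 0.0
```

```bash
python3 -m inch '[[[-0.056,0,-0.083],0],[[0.13,-0.17,-0.09],0],[[0,0,0],0]]' >/dev/null
python3 plan.py 616.7 -303 17 | head -2
python3 -m inch '[[[0.056,0,0.083],0],[[0.056,0,0.083],0],[[0,0,0],0]]' >/dev/null
python3 plan.py | head -1
python3 -m inch '[[[0.042,0,0.062],0],[[0,0,0],0]]' >/dev/null
python3 plan.py | head -1
```

```text
t 45.67 tcp [ 613.8 -300.8   20.8] yaz -167.0 tilt 33.7 z [-0.148  0.535 -0.832] q [-0.78  1.24  1.15  2.01  0.28 -2.65] open 0.3 F [-0.   0.8 -0.5] 0.0
world [ 2.9 -2.2 -3.8] units now [ 0.111 -0.061  0.038]
t 46.05 tcp [ 614.4 -301.7   14. ] yaz -167.0 tilt 33.5 z [-0.145  0.533 -0.833] q [-0.78  1.23  1.14  2.    0.28 -2.65] open 0.3 F [ 1.2 -0.5  2.3] 1.2
t 46.3 tcp [ 614.3 -301.7   11. ] yaz -167.0 tilt 33.5 z [-0.145  0.533 -0.833] q [-0.78  1.24  1.13  1.99  0.28 -2.65] open 0.5 F [ 2.  -1.7  4.1] 2.1
```

Contact, spring force building (2.3, then 4.1 N). Press on to the bottom.

```bash
python3 -m inch '[[[0.035,0,0.052],0],[[0,0,0],0]]' >/dev/null
python3 plan.py | head -1
python3 -m inch '[[[0.035,0,0.052],0],[[0,0,0],0]]' >/dev/null
python3 plan.py | head -1
python3 -m inch '[[[0.02,0,0.03],0],[[0,0,0],0]]' >/dev/null
python3 plan.py | head -1
```

```text
t 46.55 tcp [ 614.4 -301.7    9.8] yaz -167.0 tilt 33.5 z [-0.145  0.533 -0.834] q [-0.78  1.23  1.13  1.99  0.28 -2.65] open -0.4 F [ 1.9 -1.4 11.8] 5.4
t 46.8 tcp [ 614.5 -301.7    9.4] yaz -167.0 tilt 33.5 z [-0.144  0.533 -0.834] q [-0.78  1.23  1.13  1.99  0.28 -2.65] open 0.0 F [-1.2 -1.4 22.6] 11.0
t 47.05 tcp [ 614.5 -301.7    9.2] yaz -167.0 tilt 33.5 z [-0.144  0.533 -0.834] q [-0.78  1.23  1.13  1.99  0.28 -2.65] open -0.2 F [-0.9 -0.8 27.8] 14.2
```

```bash
python3 -m inch '[[[-0.42,0,-0.62],0],[[-0.42,0,-0.62],0],[[-0.3,0.3,-0.6],0],[[0,0,0],0],[[0,0,0],0]]' >/dev/null
python3 plan.py | head -1
python3 - <<'E'
from h import *
from station import vision
d=vision.get_image("scene");H=hsv(d);v,u=np.mgrid[0:384,0:512]
P=cast(d,np.c_[u.ravel(),v.ravel()],.011).reshape(384,512,3)[...,:2]*1000
O=np.array([549.5,294.7]);a=np.radians(104);ex=np.array([np.cos(a),np.sin(a)]);ey=np.array([-ex[1],ex[0]])
X=(P-O)@ex;Y=(P-O)@ey
b=(H[...,0]>100)&(H[...,0]<130)&(H[...,1]>60)&(abs(X)<60)&(abs(Y)<60)
print("blue",b.sum(),np.percentile(X[b],[1,50,99]).round(1),np.percentile(Y[b],[1,50,99]).round(1))
g=(H[...,0]>40)&(H[...,0]<90)&(H[...,1]>70)&(abs(P[...,0]-646)<52)&(abs(P[...,1]+40)<57)
c=blob(cv2.morphologyEx(g.astype(np.uint8),cv2.MORPH_CLOSE,np.ones((5,5)))>0,(0,0,512,384));print("green",rect(P[c[:,1],c[:,0]]/1000))
E
```

```text
t 47.67 tcp [ 600.5 -303.4   89.9] yaz -167.1 tilt 33.4 z [-0.142  0.531 -0.835] q [-0.79  1.16  1.15  2.09  0.27 -2.66] open 0.1 F [ 0.4  0.4 -0.5] 0.0
blue 93 [-40.3  -8.5  28.6] [-40.8 -30.5  -4.5]
green (array([643.7, -40.7]), array([67. , 47.7]), 16.0)
```

```bash
python3 -c "
from station import workorder
print(workorder.close_job())"
```

```text
the job is handed in; nothing more can be done
None
```

I handed the job in at about 48 s: tray about 2 mm off its dock centre, green board on the done mark (about 5 mm and 10° off), blue board against the stop and about 5 mm off centre across, and the button pressed to the bottom (28 N) then released. No verdict came back, and I didn't re-measure the bystanders or check the button's release on camera.

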